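Set the router lift three turns above its stop

TASK

Set the router table's cutter for a 3 mm groove: wind the lift's crank anticlockwise until you feel it come up against its bottom stop, gently, without forcing it, then wind it back clockwise exactly three full turns, counting them yourself, for nothing shows the count. Then swing the clamp lever fully over to lock the lift and let go; keep off the cutter and leave the other things where they lie.

Things in the scene. Friction and masses are not known exactly. Their poses are not given: they have to be found in the camera images.
- router_top: Grey router table top, 420 (x) x 610 (y) x 30 mm, fixed level on the bench; work face 30 mm above the bench. Origin under its middle. A flush aluminium lift plate, 240 x 330 mm, is let into its middle. The fence crosses it along y: aluminium bar 40 mm high at x = 4 to 44 mm, then two wooden faces 55 mm high to x = 62 mm, two round black knobs (38 mm high, 34 mm wide) at x = -26, y = +-220 mm.
- crank_axis (a point): Where the crank's upright 16 mm shaft leaves the plate, at the plate's face (x -60, y +90 mm on the top); axes as the table top's. The crank turns about the vertical here: anticlockwise seen from above lowers the cutter, clockwise raises it, 1 mm a turn, no play. The drag at the grip is a steady 2 to 4 N.
- crank: The crank's arm: level dark steel bar 17 mm wide, top face 66 mm above the plate; origin on the crank's axis at the plate's face, own x axis along the arm to the grip. It sits at any angle, so its direction tells neither the cutter's height nor where the bottom stop lies; the lift starts 0.35 to 1.1 turns above that stop. The stop is hard and is felt as a sudden rise of the push at the grip.
- crank_hub: The crank's steel hub, 24 mm wide, fixed on the shaft; origin as the crank's, own x axis at first along the arm. The arm is only pinched on the hub: pushed against the stop with more than 25 N at the grip it slips round on the hub, which must not happen (11 degrees is a failure). 6 to 15 N shows the stop well.
- grip_top (a point): Centre of the top of the crank's upright black round grip, 29 mm thick, 50 mm tall; its top is 118 mm above the plate (148 mm above the bench), 60 mm from the crank's axis, anywhere round it. The grip spins freely on its pin, so a hand holding it need not turn with the crank. Smooth plastic: a light pinch slides off it at the stop.
- cutter: Upright straight steel cutter, 12.6 mm thick, in the gap of the fence; origin at the centre of its upper end. Flush with the plate when the lift is on its bottom stop, 1 mm higher for each clockwise turn of the crank. Not to be touched.
- plate_face (a point): Centre of the cutter's hole (black ring, 54 mm) at the height of the plate's face, x +60, y 0 on the table top; axes as the table top's. The cutter's height over it is too fine to count turns by readings of its pose.
- lock_pivot (a point): Foot of the clamp lever's upright pivot, at the height of the plate's face, x -60, y -110 mm on the table top (200 mm from the crank's axis).
- lock_tip (a point): Centre of the round end of the clamp lever, a black round bar 15 mm thick that rises from its 22 mm hub (bar's middle 27 mm above the plate) to this end, 75 mm from the pivot, 46 mm above the plate. Slack it points along the fence, away from the crank; it locks by swinging 80 degrees clockwise seen from above, away from the fence.
- lock_lever (a joint): Angle of the clamp lever, rad: 0 slack (pointing to -y of the table top), growing clockwise seen from above to 1.4 at its firm end stop (locked). At the start 0 to 0.2. It stays where it is left and takes about 3 to 6 N at its end to swing. From about 0.85 on it brakes the crank's shaft.
- collet_wrench: Bystander: steel collet wrench, 170 mm, lying on the table top on the side away from the fence. Origin under its middle.
- pencil: Bystander: flat carpenter's pencil, 160 mm, on the table top. Origin under its middle.
- push_block: Bystander: plywood push block 75 x 200 mm with a wooden handle, 73 mm high, beyond the fence. Origin under its middle.
- setup_bar: Bystander: brass setup bar 12 x 12 x 100 mm, on the table top on the side away from the fence. Origin under its middle.
- offcut: Bystander: board offcut 70 x 170 x 19 mm, beyond the fence. Origin under its middle.
- tape_rule: Bystander: grey tape rule 62 x 36 x 60 mm, on the bench. Origin under its middle.
- wax_tin: Bystander: round flat tin 84 mm wide, 34 mm high, on the bench. Origin under its middle.

How it is judged (in metres and radians):
On the way, in this order (a step that is already met when the one before it is completed fails the run):
1. the lift has been wound down onto its bottom stop (within about 5 degrees of the crank) (z of cutter in the frame of plate_face below 1.5e-05 m), for 0.1 s.
2. the crank has been wound three turns up from the stop, within a twelfth of a turn (z of cutter in the frame of plate_face between 0.00291667 and 0.00308333 m), for 0.2 s.
At the end, for the whole second after the job is handed in: the cutter stands three turns of the crank (3 mm) above the bottom stop, within a twelfth of a turn (0.083 mm), and the clamp lever is within 0.15 rad of its locked end stop (all of step 2 and value of joint lock_lever above 1.25 rad); the robot touches nothing.
It fails at once if the crank was forced: its arm slipped round on the hub by more than 0.2 rad (11 degrees) (angle between the x axis of crank and the x axis of crank_hub, either way round above 0.2 rad).
It fails at once if the lift was locked (lever past 0.85 rad) anywhere but three turns above the stop (value of joint lock_lever above 0.85 rad and not (z of cutter in the frame of plate_face between 0.00291667 and 0.00308333 m)).
It fails at once if the cutter was touched (contact force between cutter and anything else above 1 N).
It fails at once if a bystander was moved by more than 30 mm (distance of any of collet_wrench, pencil, push_block, setup_bar, offcut, tape_rule, wax_tin from where it was at the start of the episode above 0.03 m).
It also fails if it takes over 72 s, if anything falls off the work surface, if the arm or the gripper's body presses on something with over 40 N, if the wrist force passes 120 N, or if a joint passes its speed limit or range.

ROBOT

A 6-joint arm with a two-finger parallel gripper is mounted at the origin on the work surface. World frame = base frame: x ahead of the robot, y to its left, z up, the work surface at z = 0. Lengths are in mm, angles in degrees, forces in N, time in s.
With the tool pointing down it reaches from about 300 to 850 mm from the base axis. Payload 4.2 kg.
Tool frame: the origin (TCP) lies at the centre of the arm's flange, where the gripper is bolted on; the fingertips stand 191 mm ahead of it and the grasp point (between the pads) lies 172 mm ahead of it; z points along the fingers, y is the direction in which the jaws open and shut (so a half turn about z gives the same grasp; the last joint's range is limited). The gripper opens to 91 mm and grips with 3 to 60 N. Pads are 32 mm wide; open, the fingers measure 118 mm over their backs; the gripper's body (76 mm by 178 mm) begins 60 mm behind the grasp point.
Start: joints at [-72.021, 18.312, 89.639, -0, 72.044, -1.146], TCP at [188.389, -543.261, 404.776] pointing down, gripper open.
Joint ranges: [-177.97, 177.97], [-48.28, 115.42], [12.27, 149.76], [-77.06, 257.06], [2.81, 150.46], [-146.56, 146.56]. Speed limits (degrees/s): [147.25, 147.25, 180, 180, 180, 180].

INTERFACE

Orientations are given as [roll, pitch, yaw] about the fixed x, y, z axes, in that order (R = Rz(yaw) Ry(pitch) Rx(roll)).
In Python, from plant import readout, eyes, order gives the robot as it stands. The module is installed in compiled form; this text tells all that it offers.
- The arm moves only by the tool send_rows, never from a script. Its argument "targets" is a list of rows, each a list of 7 numbers: the turn, a rotation vector about the tool's x, y, z in rad, then the shift along the tool's x, y, z in cm, then the closure, from 0 (fully open) to 1 (shut). A call has 1 to 10 rows; each row shifts and turns the pose as measured when the row begins, along the tool's axes as they then stand; what a row does not reach is not made up. A row lasts 1/10 s, in which the tool goes at most 50 mm and 8.59 degrees, less where a joint would pass 70% of its speed; a pose out of reach is approached as far as the arm can. A call is refused whole if a number of a shift passes 5 or a number of a turn 0.15, either way. A call with a gripper value outside its range is refused whole. The fingers move at their own pace and stop on an object; "grip_force" is the grip in N (left out, the last holds). Time passes only in rows, so rows that do not move let the fingers close. It gives the time, the measured TCP pose, the force and the opening at its end, in the units of the state.
- readout.get_state(): the state, without advancing time (a new reading comes with each control period).
- eyes.get_image(name): name is "scene" or "top" or "wrist"; returns a dict with "pixels" (420x560x3 uint8, blue, green, red), "fovy" (degrees; the focal length in pixels is half the picture's height over the tangent of half this angle, whatever the lens; pixels are square), "cx", "cy" (the principal point, pixels), "rvec" (rotation vector, rad) and "tvec" (3), from world to camera coordinates, as OpenCV has them. Camera axes: x right, y down, z forward; pixel columns grow to the right and rows downward; lengths in mm; the calibration is good to about 2 mm. A picture is of the moment at which its call begins. There is no depth.
- order.finish_job(): hands the job in, once; it reports no verdict.
The state is a dict: "clock": time; "joints": joint angles; "dq": joint speeds; "tau": joint torques, N m; "position": TCP position; "tcp_rot": TCP orientation; "contact_force": force on the tool from outside, world axes, zero at the start; "wrist_torque": the same for the moment, N m; "width": finger opening in mm.
Only numpy, scipy, OpenCV 4.12 (cv2) and the standard library are available. Lean on these libraries where they do the work, as an engineer would, in place of code of your own. Each camera call takes 0.05 s, during which the arm holds its last target.

## Working session

There is one attempt and no reset: what is moved stays moved. The work goes in short steps, Python scripts to look and compute and a tool call to move; the robot and the scene stay as the last step left them, time stands still between calls to the robot, and variables do not carry over. Pictures are saved under pics/ and viewed, and the job is handed in when it is done.

Besides the shell and the picture viewer there is one more tool, called after "Emit:" in YAML: its name, and indented under it one key for each argument. send_rows: Moves the arm, as the interface text tells. Its arguments: {"type":"object","properties":{"targets":{"type":"array","items":{"type":"array","items":{"type":"number"}}},"grip_force":{"type":"number"}},"required":["targets"]}

```bash
mkdir -p pics; ls
cat > h.py <<'E'
import cv2,numpy as np
from plant import readout,eyes,order
def cap(n,fn):
    d=eyes.get_image(n); cv2.imwrite('pics/'+fn,d['pixels']); 
    np.savez('pics/'+fn+'.npz',**{k:v for k,v in d.items()}); return d
def K(d):
    h=d['pixels'].shape[0]; f=h/2/np.tan(np.radians(float(d['fovy']))/2)
    return np.array([[f,0,float(d['cx'])],[0,f,float(d['cy'])],[0,0,1]])
def ray(d,u,v,z):
    R=cv2.Rodrigues(np.array(d['rvec'],float))[0]; t=np.array(d['tvec'],float).ravel()
    r=R.T@np.linalg.inv(K(d))@np.array([u,v,1]); c=-R.T@t
    return c+r*(z-c[2])/r[2]
def proj(d,P):
    return cv2.projectPoints(np.array(P,float).reshape(-1,3),np.array(d['rvec'],float),np.array(d['tvec'],float),K(d),None)[0].reshape(-1,2)
def load(fn): return dict(np.load('pics/'+fn+'.npz'))
E
python3 - <<'E'
from h import *
print(readout.get_state())
for n in ['scene','top','wrist']:
    d=cap(n,n+'0.png'); print(n,[k for k in d],d['fovy'],d['cx'],d['cy'],d['rvec'],d['tvec'])
E
```

```text
pics
{'clock': 0.0, 'joints': array([-7.20206863e+01,  1.83520214e+01,  8.97068573e+01,  1.41595108e-04,
        7.20418059e+01, -1.14651378e+00]), 'dq': array([ 0.0087286 , -0.01704635, -0.01769966, -0.00438566,  0.00937082,
       -0.01997712]), 'tau': array([-1.23256541e-04, -4.12451327e+01, -2.31967610e+01,  7.28241890e-02,
        4.55808837e-02, -1.29596119e-04]), 'position': array([ 188.34036684, -543.10764862,  403.9130998 ]), 'tcp_rot': array([-1.79899338e+02, -2.14920160e-03,  1.91257818e+01]), 'contact_force': array([-0.71325374, -0.94202716,  0.82746307]), 'wrist_torque': array([-0.02410019,  0.01880847, -0.02189327]), 'width': 91.17862862314028}
scene ['pixels', 'fovy', 'cx', 'cy', 'rvec', 'tvec'] 52.93273706000999 276.9962750791 211.08651179170568 [ 1.26379017  2.51312062 -0.70560036] [ 357.68792358 -332.67354989 1474.93488902]
top ['pixels', 'fovy', 'cx', 'cy', 'rvec', 'tvec'] 52.88634467771976 281.1933164897562 205.92146350242362 [ 2.17244591 -2.18691091  0.09317858] [  11.22234228  579.52414358 1594.44132487]
wrist ['pixels', 'fovy', 'cx', 'cy', 'rvec', 'tvec'] 64.45440714485099 281.95825415409735 208.1590702087807 [-2.36989631  1.6889342   0.23468877] [-574.01301157  -29.86763125  391.96737226]
```

View pics/top0.png

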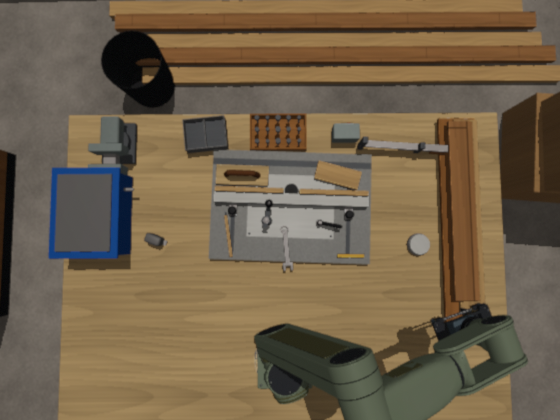

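View pics/scene0.png

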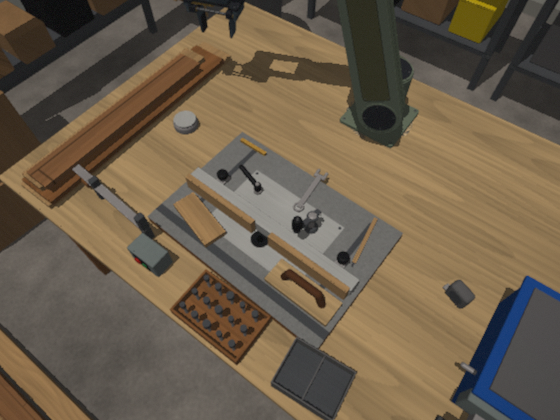

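View pics/wrist0.png

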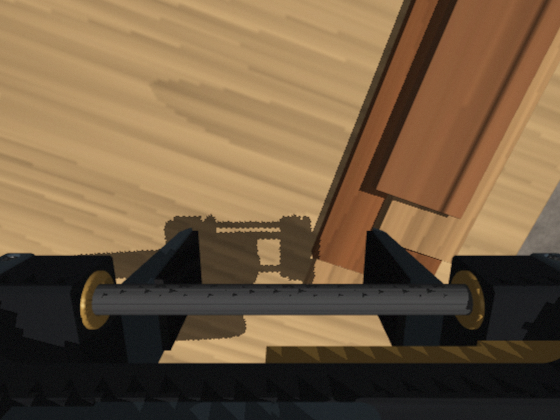

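The top view shows the table top spanning about (212,153)–(371,264), with the crank near (267,212) and the lever near (325,224). I'll enlarge that area.

Run:
```python
from h import *
d=load('top0.png'); p=d['pixels'][140:280,200:385]
cv2.imwrite('pics/t1.png',cv2.resize(p,None,fx=4.3,fy=4.3,interpolation=cv2.INTER_CUBIC))
d=load('scene0.png'); p=d['pixels'][125:345,145:410]
cv2.imwrite('pics/s1.png',cv2.resize(p,None,fx=2.7,fy=2.7,interpolation=cv2.INTER_CUBIC))
```

```text
(no output)
```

View pics/t1.png

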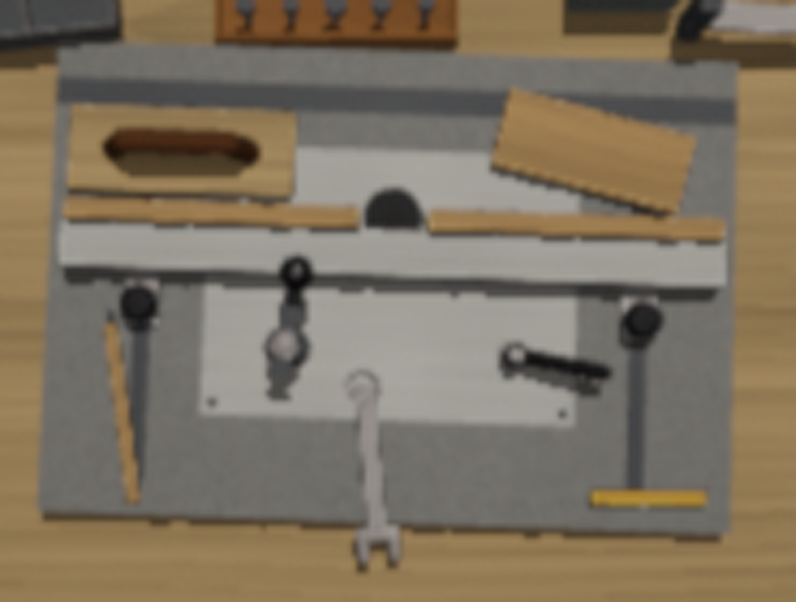

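View pics/s1.png

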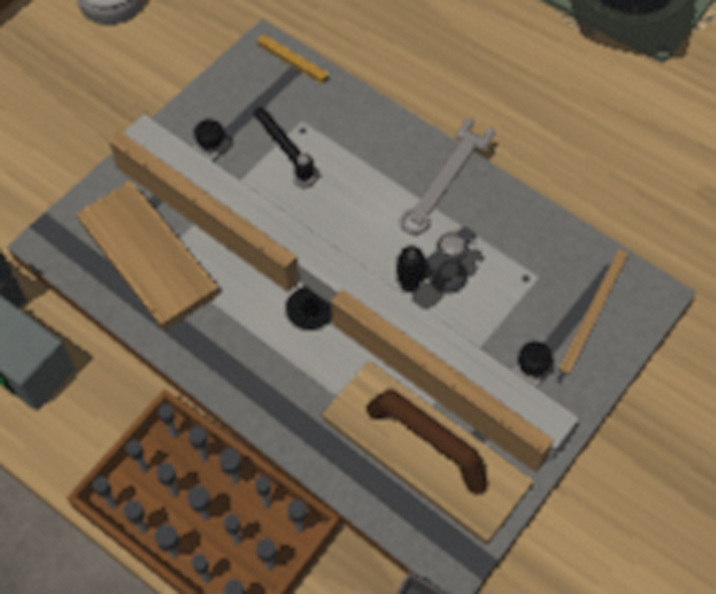

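```bash
cat > fit.py <<'E'
from h import *
from scipy.optimize import least_squares
T=load('top0.png');S=load('scene0.png')
A=[((210,305,30),(60,45)),((210,-305,30),(737,62)),((-210,305,30),(42,513)),((-210,-305,30),(728,532)),
((-120,165,30),(200,412)),((-120,-165,30),(577,426)),((-26,220,68),(138,299)),((-26,-220,68),(641,318))]
B=[((-210,-305,30),(263,22)),((-210,305,30),(692,295)),((210,-305,30),(12,248)),((-120,-165,30),(304,123)),((-120,165,30),(537,275)),((-26,-220,68),(210,127)),((-26,220,68),(537,350))]
def W(p,P):
    c,s=np.cos(p[2]),np.sin(p[2]); P=np.array(P,float)
    return np.c_[p[0]+c*P[:,0]-s*P[:,1],p[1]+s*P[:,0]+c*P[:,1],P[:,2]]
tu=np.array([(200+x/4.3,140+y/4.3) for _,(x,y) in A]);su=np.array([(145+x/2.7,125+y/2.7) for _,(x,y) in B])
def f(p): return np.r_[(proj(T,W(p,[a[0] for a in A]))-tu).ravel(),(proj(S,W(p,[a[0] for a in B]))-su).ravel()]
r=least_squares(f,[550,0,0],loss='soft_l1'); p=r.x
if __name__=='__main__':
    print(p,np.degrees(p[2])); print(f(p).reshape(-1,2).round(1))
    print('axis',W(p,[(-60,90,30),(-60,-110,30)]))
    for n,d,pts in (('T',T,[(200+297/4.3,140+270/4.3),(200+286/4.3,140+345/4.3)]),('S',S,[(145+410/2.7,125+253/2.7)])):
        for q in pts: print(n,ray(d,*q,148),ray(d,*q,96))
    print('tip',ray(T,200+604/4.3,140+372/4.3,76),ray(S,145+262/2.7,125+113/2.7,76),'hub',ray(T,200+515/4.3,140+357/4.3,57))
E
python3 fit.py
```

```text
[ 5.79738715e+02 -2.73325211e+01 -3.93839554e-02] -2.2565344222255255
[[-0.9 -1.5]
 [-0.5 -0.3]
 [-1.9 -0.9]
 [-0.  -0. ]
 [-0.6 -0.1]
 [-1.4 -0.5]
 [-0.8  0.3]
 [ 0.3 -0.2]
 [-0.3 -2.6]
 [ 1.7 -2.4]
 [-2.4 -1.7]
 [-0.8 -1.9]
 [ 0.5 -0.4]
 [-0.8 -0.7]
 [-0.3  0.2]]
axis [[ 523.32888153   64.96011507   30.        ]
 [ 515.45412658 -134.88479539   30.        ]]
T [580.6340434   50.51083234 148.        ] [585.3833556   51.89061225  96.        ]
T [518.8880708   59.80436653 148.        ] [521.48132543  61.50865983  96.        ]
S [585.64083014  53.89151474 148.        ] [559.64224873  37.97572516  96.        ]
tip [ 497.44521747 -211.06586484   76.        ] [ 500.4813568  -204.09092192   76.        ] hub [ 511.65260063 -136.51320313   57.        ]
```

```bash
cat > plan.py <<'E'
from h import *
import sys
from scipy.spatial.transform import Rotation as Ro
def plan(target,yaw,n,closure,st=None):
    st=st or readout.get_state()
    p=np.array(st['position']);R=Ro.from_euler('xyz',st['tcp_rot'],degrees=True)
    Rt=Ro.from_euler('xyz',[180,0,yaw],degrees=True); dv=(R.inv()*Rt).as_rotvec()/n
    rows=[]
    for i in range(n):
        s=R.inv().apply((np.array(target)-p)/n)/10
        rows.append([*dv.round(3),*s.round(2),closure]); R=R*Ro.from_rotvec(dv)
    return rows
if __name__=='__main__':
    a=[float(x) for x in sys.argv[1:]]
    for r in plan(a[:3],a[3],int(a[4]),a[5]): print(r)
    R=cv2.Rodrigues(np.array(load('wrist0.png')['rvec']))[0]
    #print('wristcam',-R.T@load('wrist0.png')['tvec'])
E
python3 plan.py 560 52 404 0 16 0; python3 -c "
from h import *
d=load('wrist0.png');R=cv2.Rodrigues(d['rvec'])[0];print(-R.T@d['tvec'],R.T@[0,0,1],R.T@[1,0,0])"
```

```text
[np.float64(-0.0), np.float64(0.0), np.float64(0.021), np.float64(3.41), np.float64(-2.75), np.float64(0.0), 0.0]
[np.float64(-0.0), np.float64(0.0), np.float64(0.021), np.float64(3.36), np.float64(-2.82), np.float64(0.0), 0.0]
[np.float64(-0.0), np.float64(0.0), np.float64(0.021), np.float64(3.3), np.float64(-2.89), np.float64(0.0), 0.0]
[np.float64(-0.0), np.float64(0.0), np.float64(0.021), np.float64(3.23), np.float64(-2.96), np.float64(0.0), 0.0]
[np.float64(-0.0), np.float64(0.0), np.float64(0.021), np.float64(3.17), np.float64(-3.03), np.float64(0.0), 0.0]
[np.float64(-0.0), np.float64(0.0), np.float64(0.021), np.float64(3.11), np.float64(-3.09), np.float64(0.0), 0.0]
[np.float64(-0.0), np.float64(0.0), np.float64(0.021), np.float64(3.04), np.float64(-3.16), np.float64(0.0), 0.0]
[np.float64(-0.0), np.float64(0.0), np.float64(0.021), np.float64(2.98), np.float64(-3.22), np.float64(0.0), 0.0]
[np.float64(-0.0), np.float64(0.0), np.float64(0.021), np.float64(2.91), np.float64(-3.28), np.float64(0.0), 0.0]
[np.float64(-0.0), np.float64(0.0), np.float64(0.021), np.float64(2.84), np.float64(-3.34), np.float64(0.0), 0.0]
[np.float64(-0.0), np.float64(0.0), np.float64(0.021), np.float64(2.77), np.float64(-3.4), np.float64(0.0), 0.0]
[np.float64(-0.0), np.float64(0.0), np.float64(0.021), np.float64(2.7), np.float64(-3.46), np.float64(0.0), 0.0]
[np.float64(-0.0), np.float64(0.0), np.float64(0.021), np.float64(2.62), np.float64(-3.51), np.float64(0.0), 0.0]
[np.float64(-0.0), np.float64(0.0), np.float64(0.021), np.float64(2.55), np.float64(-3.57), np.float64(0.0), 0.0]
[np.float64(-0.0), np.float64(0.0), np.float64(0.021), np.float64(2.48), np.float64(-3.62), np.float64(0.0), 0.0]
[np.float64(-0.0), np.float64(0.0), np.float64(0.021), np.float64(2.4), np.float64(-3.67), np.float64(0.0), 0.0]
[ 260.49407677 -517.96167947  384.55164586] [-0.25627272 -0.08687003 -0.96269304] [ 0.32616074 -0.9453131  -0.00152356]
```

Emit:
send_rows:
  targets:
    - [0,0,0.021,3.4,-2.75,0,0]
    - [0,0,0.021,3.35,-2.8,0,0]
    - [0,0,0.021,3.3,-2.9,0,0]
    - [0,0,0.021,3.25,-2.95,0,0]
    - [0,0,0.021,3.2,-3.0,0,0]
    - [0,0,0.021,3.1,-3.1,0,0]
    - [0,0,0.021,3.05,-3.15,0,0]
    - [0,0,0.021,3.0,-3.2,0,0]
    - [0,0,0.021,2.9,-3.3,0,0]
    - [0,0,0.021,2.85,-3.35,0,0]
  grip_force: 45

```text
clock: 1.15
position: [428.7, -163.8, 401.3]
tcp_rot: [-179.9, 0.1, 5.9]
contact_force: [0.2, -0.5, 0.4]
width: 91.6
```

```bash
python3 plan.py 560 52 404 0 8 0
```

```text
[np.float64(-0.0), np.float64(0.0), np.float64(0.013), np.float64(1.91), np.float64(-2.51), np.float64(-0.03), 0.0]
[np.float64(-0.0), np.float64(0.0), np.float64(0.013), np.float64(1.88), np.float64(-2.54), np.float64(-0.03), 0.0]
[np.float64(-0.0), np.float64(0.0), np.float64(0.013), np.float64(1.85), np.float64(-2.56), np.float64(-0.03), 0.0]
[np.float64(-0.0), np.float64(0.0), np.float64(0.013), np.float64(1.81), np.float64(-2.59), np.float64(-0.03), 0.0]
[np.float64(-0.0), np.float64(0.0), np.float64(0.013), np.float64(1.78), np.float64(-2.61), np.float64(-0.03), 0.0]
[np.float64(-0.0), np.float64(0.0), np.float64(0.013), np.float64(1.74), np.float64(-2.63), np.float64(-0.03), 0.0]
[np.float64(-0.0), np.float64(0.0), np.float64(0.013), np.float64(1.71), np.float64(-2.65), np.float64(-0.03), 0.0]
[np.float64(-0.0), np.float64(0.0), np.float64(0.013), np.float64(1.68), np.float64(-2.68), np.float64(-0.03), 0.0]
```

Emit:
send_rows:
  targets:
    - [0,0,0.013,1.9,-2.5,0,0]
    - [0,0,0.013,1.9,-2.55,0,0]
    - [0,0,0.013,1.85,-2.55,0,0]
    - [0,0,0.013,1.8,-2.6,0,0]
    - [0,0,0.013,1.8,-2.6,0,0]
    - [0,0,0.013,1.75,-2.6,0,0]
    - [0,0,0.013,1.7,-2.65,0,0]
    - [0,0,0.013,1.7,-2.7,0,0]
    - [0,0,0,0,0,0,0]

```text
clock: 2.05
position: [565.9, 66.8, 399.1]
tcp_rot: [-179.8, 0.3, 0.2]
contact_force: [0.3, 0.1, 0.5]
width: 91.0
```

Run:
```python
from h import *
d=cap('wrist','w1.png'); s=readout.get_state(); print(s['position'],s['tcp_rot'],s['contact_force'])
import fit
print(proj(d,fit.W(fit.p,[(-60,90,30),(-60,90,96)])), proj(d,[(583,52,148),(583,52,98)]))
```

```text
[565.07781907  65.58368587 399.0121415 ] [-1.79893838e+02  3.45124920e-01  1.23021251e-01] [ 0.59874036 -0.01620989 -0.21407942]
[[284.82432496 224.70902711]
 [285.19198463 247.96457633]] [[304.04253655 198.94887976]
 [300.52379974 184.52188904]]
```

View pics/w1.png

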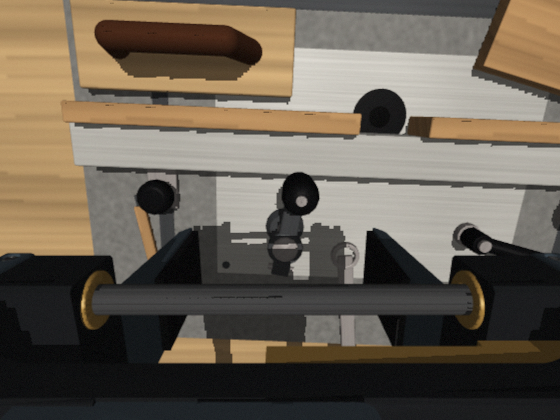

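Run:
```python
from h import *
d=load('w1.png'); p=d['pixels'][150:290,230:380]
p=cv2.convertScaleAbs(p,alpha=1.8,beta=20)
cv2.imwrite('pics/w1z.png',cv2.resize(p,None,fx=4,fy=4,interpolation=cv2.INTER_CUBIC))
```

```text
(no output)
```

View pics/w1z.png

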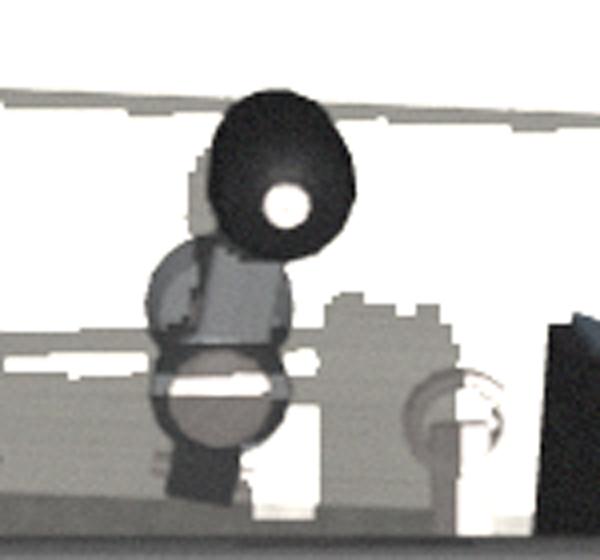

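The pin in the grip's top is at (301.7,201.2) and the hub's top at (285,249), both within 2 px of the prediction.

```bash
python3 - <<'E'
from h import *
d=load('w1.png'); print(ray(d,301.7,201.2,148), ray(d,285,249,97))
E
python3 plan.py 581 53 330 -2 4 0; python3 plan.py 581 53 300 -2 1 0
```

```text
[581.32958827  53.64883467 148.        ] [522.72976187  65.1393954   97.        ]
[np.float64(-0.0), np.float64(0.002), np.float64(0.009), np.float64(0.41), np.float64(0.32), np.float64(1.72), 0.0]
[np.float64(-0.0), np.float64(0.002), np.float64(0.009), np.float64(0.41), np.float64(0.31), np.float64(1.72), 0.0]
[np.float64(-0.0), np.float64(0.002), np.float64(0.009), np.float64(0.41), np.float64(0.31), np.float64(1.72), 0.0]
[np.float64(-0.0), np.float64(0.002), np.float64(0.009), np.float64(0.41), np.float64(0.31), np.float64(1.72), 0.0]
[np.float64(-0.002), np.float64(0.006), np.float64(0.037), np.float64(1.65), np.float64(1.28), np.float64(9.89), 0.0]
```

Emit:
send_rows:
  targets:
    - [0,0.002,0.009,0.4,0.32,2.0,0]
    - [0,0.002,0.009,0.4,0.32,2.0,0]
    - [0,0.002,0.009,0.4,0.32,2.0,0]
    - [0,0,0.009,0.4,0.32,2.0,0]
    - [0,0,0,0,0,1.3,0]
    - [0,0,0,0,0,0,0]

```text
clock: 2.7
position: [577.8, 47.1, 303.0]
tcp_rot: [179.9, 0.2, -2.1]
contact_force: [0.1, 0.1, 0.3]
width: 91.2
```

```bash
python3 plan.py 581 53.5 300 -2 1 0;python3 - <<'E'
from h import *
d=cap('wrist','w2.png')
E
```

```text
[np.float64(0.002), np.float64(0.003), np.float64(-0.002), np.float64(0.3), np.float64(-0.65), np.float64(0.3), 0.0]
```

View pics/w2.png

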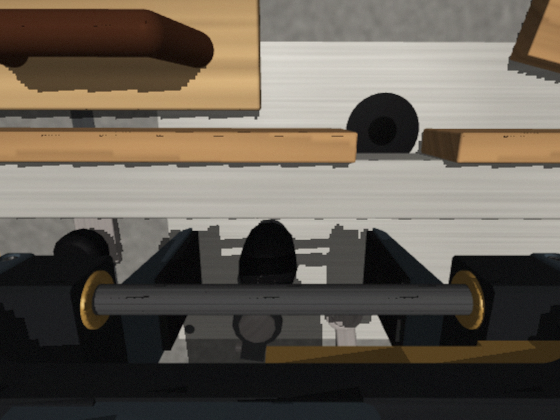

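Emit:
send_rows:
  targets:
    - [0,0,0,0.3,-0.65,0.3,0]
    - [0,0,0,0,0,0,0.3]
    - [0,0,0,0,0,0,0.6]
    - [0,0,0,0,0,0,1]
    - [0,0,0,0,0,0,1]
    - [0,0,0,0,0,0,1]
    - [0,0,0,0,0,0,1]
  grip_force: 45

```text
clock: 3.45
position: [581.8, 53.5, 304.9]
tcp_rot: [179.9, -0.3, -2.1]
contact_force: [-0.5, -0.4, -0.8]
width: 46.0
```

Run:
```python
from h import *
s=readout.get_state();print(s['position'],s['tcp_rot'],s['contact_force'],s['wrist_torque'],s['width'])
```

```text
[581.8192575   53.51741202 304.90173222] [179.93203925  -0.31274311  -2.14413226] [-0.46690621 -0.41970638 -0.77382879] [0.03985829 0.05944082 0.00135408] 45.977203835880005
```

Emit:
send_rows:
  targets:
    - [0,0,0,0,0,0.4,1]
    - [0,0,0,0,0,0,1]
    - [0,0,0,0,0,0,1]
    - [0,0,0,0,0,0,1]
    - [0,0,0,0,0,0,1]

```text
clock: 3.95
position: [581.9, 53.7, 300.7]
tcp_rot: [180.0, -0.3, -2.1]
contact_force: [-0.4, 0.9, 0.7]
width: 27.5
```

Run:
```python
from h import *
s=readout.get_state();print(s['position'],s['tcp_rot'],s['contact_force'],s['wrist_torque'],s['width'])
```

```text
[581.90654549  53.71576874 300.68993274] [179.95315405  -0.32551348  -2.14114114] [-0.36615113  0.85545732  0.69112933] [0.03377027 0.07356085 0.02035922] 27.49617431264082
```

```bash
cat > circ.py <<'E'
from h import *
import sys
from scipy.spatial.transform import Rotation as Ro
C=np.array([523.,65.]); 
try: C=np.load('C.npy')
except Exception: pass
def circ(step,n,z=300,yaw=-2.1,rad=60,fb=1.0):
    st=readout.get_state(); p=np.array(st['position']);R=Ro.from_euler('xyz',st['tcp_rot'],degrees=True)
    a=np.arctan2(*(p[:2]-C)[::-1]); f=st['contact_force']
    t=np.array([-np.sin(a),np.cos(a)]);r=np.array([np.cos(a),np.sin(a)])
    print('ang %.1f rad %.1f z %.1f rot %s Ft %.1f Fr %.1f Fz %.1f w %.1f t %.2f'%(np.degrees(a),np.hypot(*(p[:2]-C)),p[2],np.round(st['tcp_rot'],1),f[:2]@t,f[:2]@r,f[2],st['width'],st['clock']))
    Rt=Ro.from_euler('xyz',[180,0,yaw],degrees=True); dv=(R.inv()*Rt).as_rotvec()/n
    q=p.copy(); out=[]
    for i in range(n):
        a+=np.radians(step); nx=np.array([*(C+(rad+(np.hypot(*(p[:2]-C))-rad)*(1-(i+1)/n))*np.array([np.cos(a),np.sin(a)])),p[2]+(z-p[2])*(i+1)/n])
        s=R.inv().apply(nx-q)/10; out.append([*[float(x) for x in dv.round(3)],*[float(x) for x in s.round(2)],1]); q=nx
    print(out)
if __name__=='__main__': circ(float(sys.argv[1]),int(sys.argv[2]))
E
python3 circ.py 6 10
```

```text
ang -10.8 rad 60.0 z 300.7 rot [180.   -0.3  -2.1] Ft 0.8 Fr -0.5 Fz 0.7 w 27.5 t 3.95
[[0.0, -0.001, -0.0, 0.06, -0.62, 0.01, 1], [0.0, -0.001, -0.0, -0.0, -0.63, 0.01, 1], [0.0, -0.001, -0.0, -0.07, -0.62, 0.01, 1], [0.0, -0.001, -0.0, -0.13, -0.61, 0.01, 1], [0.0, -0.001, -0.0, -0.2, -0.6, 0.01, 1], [0.0, -0.001, -0.0, -0.26, -0.57, 0.0, 1], [0.0, -0.001, -0.0, -0.32, -0.54, 0.0, 1], [0.0, -0.001, -0.0, -0.37, -0.51, 0.0, 1], [0.0, -0.001, -0.0, -0.42, -0.46, 0.0, 1], [0.0, -0.001, -0.0, -0.47, -0.42, 0.0, 1]]
```

Emit:
send_rows:
  targets:
    - [0,0,0,0.06,-0.62,0,1]
    - [0,0,0,0,-0.63,0,1]
    - [0,0,0,-0.07,-0.62,0,1]
    - [0,0,0,-0.13,-0.61,0,1]
    - [0,0,0,-0.2,-0.6,0,1]
    - [0,0,0,-0.26,-0.57,0,1]
    - [0,0,0,-0.32,-0.54,0,1]
    - [0,0,0,-0.37,-0.51,0,1]

```text
clock: 4.75
position: [570.3, 103.3, 300.6]
tcp_rot: [179.7, -0.4, -2.1]
contact_force: [-0.2, -3.4, 0.9]
width: 27.8
```

```bash
python3 circ.py 6 10
```

```text
ang 39.0 rad 60.9 z 300.6 rot [179.7  -0.4  -2.1] Ft -2.5 Fr -2.3 Fz 0.9 w 27.8 t 4.75
[[0.001, -0.001, 0.0, -0.45, -0.45, 0.0, 1], [0.001, -0.001, 0.0, -0.49, -0.4, 0.0, 1], [0.001, -0.001, 0.0, -0.53, -0.35, 0.0, 1], [0.001, -0.001, 0.0, -0.56, -0.29, 0.0, 1], [0.001, -0.001, 0.0, -0.59, -0.23, 0.0, 1], [0.001, -0.001, 0.0, -0.61, -0.16, 0.0, 1], [0.001, -0.001, 0.0, -0.62, -0.1, 0.0, 1], [0.001, -0.001, 0.0, -0.63, -0.03, 0.0, 1], [0.001, -0.001, 0.0, -0.63, 0.03, 0.0, 1], [0.001, -0.001, 0.0, -0.62, 0.1, 0.0, 1]]
```

Emit:
send_rows:
  targets:
    - [0,0,0,-0.45,-0.45,0,1]
    - [0,0,0,-0.49,-0.4,0,1]
    - [0,0,0,-0.53,-0.35,0,1]
    - [0,0,0,-0.56,-0.29,0,1]
    - [0,0,0,-0.59,-0.23,0,1]
    - [0,0,0,-0.61,-0.16,0,1]
    - [0,0,0,-0.62,-0.1,0,1]
    - [0,0,0,-0.63,-0.03,0,1]
    - [0,0,0,-0.63,0.03,0,1]
    - [0,0,0,-0.62,0.1,0,1]

```text
clock: 5.75
position: [509.9, 125.9, 300.5]
tcp_rot: [179.6, -0.8, -2.0]
contact_force: [4.2, -3.9, -0.2]
width: 27.6
```

```bash
python3 circ.py 4 4
```

```text
ang 102.1 rad 62.3 z 300.5 rot [179.6  -0.8  -2. ] Ft -3.3 Fr -4.7 Fz -0.2 w 27.6 t 5.75
[[0.002, -0.003, 0.0, -0.4, 0.17, 0.01, 1], [0.002, -0.003, 0.0, -0.38, 0.2, 0.01, 1], [0.002, -0.003, 0.0, -0.36, 0.23, 0.01, 1], [0.002, -0.003, 0.0, -0.34, 0.25, 0.01, 1]]
```

Emit:
send_rows:
  targets:
    - [0.002,-0.003,0,-0.4,0.17,0,1]
    - [0.002,-0.003,0,-0.38,0.2,0,1]
    - [0.002,-0.003,0,-0.36,0.23,0,1]

```text
clock: 6.05
position: [497.8, 120.2, 300.7]
tcp_rot: [-180.0, -0.5, -2.0]
contact_force: [3.5, -2.3, -1.6]
width: 27.7
```

```bash
python3 circ.py 3 6
```

```text
ang 114.5 rad 60.7 z 300.7 rot [-180.    -0.5   -2. ] Ft -2.2 Fr -3.6 Fz -1.6 w 27.7 t 6.05
[[-0.0, -0.002, 0.0, -0.27, 0.16, 0.01, 1], [-0.0, -0.002, 0.0, -0.27, 0.17, 0.01, 1], [-0.0, -0.002, 0.0, -0.26, 0.19, 0.01, 1], [-0.0, -0.002, 0.0, -0.25, 0.2, 0.01, 1], [-0.0, -0.002, 0.0, -0.23, 0.21, 0.01, 1], [-0.0, -0.002, 0.0, -0.22, 0.22, 0.01, 1]]
```

Emit:
send_rows:
  targets:
    - [0,-0.002,0,-0.27,0.17,0,1]
    - [0,-0.002,0,-0.27,0.18,0,1]
    - [0,-0.002,0,-0.26,0.19,0,1]
    - [0,-0.002,0,-0.24,0.2,0,1]
    - [0,-0.002,0,-0.23,0.21,0,1]
    - [0,-0.002,0,-0.22,0.22,0,1]

```text
clock: 6.65
position: [482.8, 109.1, 300.8]
tcp_rot: [-179.8, -0.2, -2.0]
contact_force: [4.1, -1.2, -3.5]
width: 27.3
```

```bash
python3 circ.py 3 6
```

```text
ang 132.4 rad 59.7 z 300.8 rot [-179.8   -0.2   -2. ] Ft -2.2 Fr -3.6 Fz -3.5 w 27.3 t 6.65
[[-0.001, -0.001, 0.0, -0.22, 0.22, 0.01, 1], [-0.001, -0.001, 0.0, -0.21, 0.23, 0.01, 1], [-0.001, -0.001, 0.0, -0.2, 0.24, 0.01, 1], [-0.001, -0.001, 0.0, -0.18, 0.25, 0.01, 1], [-0.001, -0.001, 0.0, -0.17, 0.26, 0.01, 1], [-0.001, -0.001, 0.0, -0.16, 0.27, 0.01, 1]]
```

Emit:
send_rows:
  targets:
    - [-0.001,0,0,-0.21,0.23,0.02,1]
    - [-0.001,0,0,-0.2,0.24,0.02,1]
    - [-0.001,0,0,-0.19,0.25,0.02,1]
    - [-0.001,0,0,-0.18,0.26,0.02,1]
    - [-0.001,0,0,-0.17,0.27,0.02,1]
    - [-0.001,0,0,-0.15,0.28,0.02,1]

```text
clock: 7.25
position: [473.9, 99.1, 301.0]
tcp_rot: [-178.9, -1.1, -2.5]
contact_force: [6.6, 9.9, -4.9]
width: 27.5
```

```bash
python3 circ.py 3 6
```

```text
ang 145.2 rad 59.8 z 301.0 rot [-178.9   -1.1   -2.5] Ft -11.9 Fr 0.2 Fz -4.9 w 27.5 t 7.25
[[-0.003, -0.003, -0.001, -0.16, 0.27, 0.01, 1], [-0.003, -0.003, -0.001, -0.15, 0.28, 0.01, 1], [-0.003, -0.003, -0.001, -0.13, 0.28, 0.01, 1], [-0.003, -0.003, -0.001, -0.12, 0.29, 0.01, 1], [-0.003, -0.003, -0.001, -0.1, 0.3, 0.01, 1], [-0.003, -0.003, -0.001, -0.09, 0.3, 0.01, 1]]
```

The tangential force jumped from about 2 N to 12 N at about 145°. I'll press gently once more to confirm it's the stop.

Emit:
send_rows:
  targets:
    - [-0.004,-0.004,0,-0.13,0.22,0.02,1]
    - [-0.004,-0.004,0,-0.13,0.22,0.02,1]

```text
clock: 7.45
position: [473.4, 98.2, 301.0]
tcp_rot: [-178.6, -1.2, -2.8]
contact_force: [7.8, 9.2, -5.8]
width: 27.4
```

```bash
python3 circ.py -5 8
```

```text
ang 146.2 rad 59.7 z 301.0 rot [-178.6   -1.2   -2.8] Ft -12.0 Fr -1.3 Fz -5.8 w 27.4 t 7.45
[[-0.003, -0.003, -0.001, 0.28, -0.44, 0.03, 1], [-0.003, -0.003, -0.001, 0.32, -0.41, 0.03, 1], [-0.003, -0.003, -0.001, 0.36, -0.38, 0.03, 1], [-0.003, -0.003, -0.001, 0.39, -0.35, 0.03, 1], [-0.003, -0.003, -0.001, 0.42, -0.31, 0.03, 1], [-0.003, -0.003, -0.001, 0.44, -0.28, 0.03, 1], [-0.003, -0.003, -0.001, 0.47, -0.24, 0.03, 1], [-0.003, -0.003, -0.001, 0.49, -0.19, 0.03, 1]]
```

```bash
cat > circ.py <<'E'
from h import *
import sys
from scipy.spatial.transform import Rotation as Ro
C=np.array([523.,65.]); 
def circ(step,n,z=128,yaw=-2.1,rad=60):
    st=readout.get_state(); R=Ro.from_euler('xyz',st['tcp_rot'],degrees=True)
    T=np.array(st['position']); p=T+R.apply([0,0,172])
    a=np.arctan2(*(p[:2]-C)[::-1]); f=st['contact_force']
    t=np.array([-np.sin(a),np.cos(a)]);r=np.array([np.cos(a),np.sin(a)])
    print('ang %.1f rad %.1f z %.1f rot %s Ft %.1f Fr %.1f Fz %.1f w %.1f t %.2f'%(np.degrees(a)%360,np.hypot(*(p[:2]-C)),p[2],np.round(st['tcp_rot'],1),f[:2]@t,f[:2]@r,f[2],st['width'],st['clock']))
    Rt=Ro.from_euler('xyz',[180,0,yaw],degrees=True); dv=(R.inv()*Rt).as_rotvec()/n
    q=T.copy(); r0=np.hypot(*(p[:2]-C)); z0=p[2]; out=[]
    for i in range(n):
        k=(i+1)/n; a+=np.radians(step); g=np.array([*(C+(r0+(rad-r0)*k)*np.array([np.cos(a),np.sin(a)])),z0+(z-z0)*k])
        R2=R*Ro.from_rotvec(dv); nx=g-R2.apply([0,0,172])
        s=R.inv().apply(nx-q)/10; out.append([*[float(x) for x in dv.round(3)],*[float(x) for x in s.round(2)],1]); q=nx;R=R2
    print(out)
if __name__=='__main__': circ(float(sys.argv[1]),int(sys.argv[2]))
E
python3 circ.py -6 8; python3 -c "
from h import *
cap('wrist','w3.png')"
```

```text
ang 141.1 rad 59.0 z 129.1 rot [-178.6   -1.2   -2.8] Ft -12.1 Fr -0.3 Fz -5.8 w 27.4 t 7.45
[[-0.003, -0.003, -0.001, 0.42, -0.54, 0.03, 1], [-0.003, -0.003, -0.001, 0.47, -0.5, 0.03, 1], [-0.003, -0.003, -0.001, 0.52, -0.45, 0.03, 1], [-0.003, -0.003, -0.001, 0.56, -0.4, 0.03, 1], [-0.003, -0.003, -0.001, 0.6, -0.34, 0.02, 1], [-0.003, -0.003, -0.001, 0.62, -0.28, 0.02, 1], [-0.003, -0.003, -0.001, 0.65, -0.22, 0.02, 1], [-0.003, -0.003, -0.001, 0.66, -0.15, 0.02, 1]]
```

View pics/w3.png

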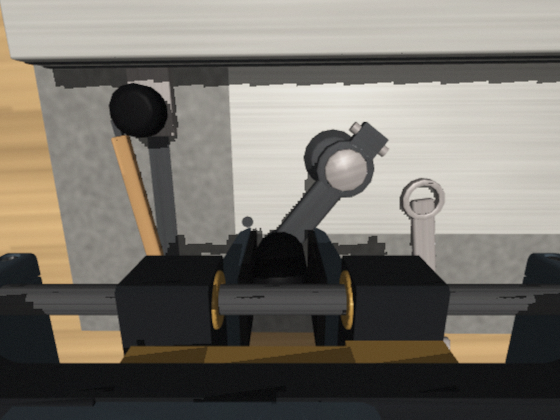

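The grip is between the pads, the arm runs from the hub at (345,169) down-left to the grip, and nothing is in the way.

Run:
```python
from h import *
d=load('w3.png')
h=ray(d,345,169,100); 
a=ray(d,303,224,96);b=ray(d,331,184,96); l=ray(d,371,140,94)
print(h,a,b,l)
for x,y in ((b,a),(l,a)): v=(y-x)[:2]; print(np.degrees(np.arctan2(v[1],v[0])))
```

```text
[523.57822185  66.03315455 100.        ] [491.73974603  89.96953207  96.        ] [514.8159173   73.32048795  96.        ] [538.16151047  50.73801402  94.        ]
144.19022664649196
139.79849833991892
```

Emit:
send_rows:
  targets:
    - [-0.003,-0.003,-0.001,0.42,-0.54,0.03,1]
    - [-0.003,-0.003,-0.001,0.47,-0.5,0.03,1]
    - [-0.003,-0.003,-0.001,0.52,-0.45,0.03,1]
    - [-0.003,-0.003,-0.001,0.56,-0.4,0.03,1]
    - [-0.003,-0.003,-0.001,0.6,-0.34,0.02,1]
    - [-0.003,-0.003,-0.001,0.62,-0.28,0.02,1]
    - [-0.003,-0.003,-0.001,0.65,-0.22,0.02,1]
    - [-0.003,-0.003,-0.001,0.66,-0.15,0.02,1]

```text
clock: 8.3
position: [517.0, 125.6, 300.3]
tcp_rot: [179.6, 1.3, -2.2]
contact_force: [-1.9, -1.6, 5.1]
width: 27.1
```

```bash
python3 circ.py -7 10
```

```text
ang 99.6 rad 60.4 z 128.4 rot [179.6   1.3  -2.2] Ft 2.2 Fr -1.3 Fz 5.1 w 27.1 t 8.30
[[0.001, 0.002, -0.0, 0.69, -0.09, -0.01, 1], [0.001, 0.002, -0.0, 0.7, -0.0, -0.01, 1], [0.001, 0.002, -0.0, 0.69, 0.09, -0.01, 1], [0.001, 0.002, -0.0, 0.68, 0.18, -0.01, 1], [0.001, 0.002, -0.0, 0.65, 0.26, -0.01, 1], [0.001, 0.002, -0.0, 0.61, 0.35, -0.0, 1], [0.001, 0.002, -0.0, 0.57, 0.42, -0.0, 1], [0.001, 0.002, -0.0, 0.51, 0.49, 0.0, 1], [0.001, 0.002, -0.0, 0.45, 0.56, 0.0, 1], [0.001, 0.002, -0.0, 0.38, 0.61, 0.0, 1]]
```

Emit:
send_rows:
  targets:
    - [0.001,0.002,0,0.69,-0.09,-0.01,1]
    - [0.001,0.002,0,0.7,0,-0.01,1]
    - [0.001,0.002,0,0.69,0.09,-0.01,1]
    - [0.001,0.002,0,0.68,0.18,-0.01,1]
    - [0.001,0.002,0,0.65,0.26,-0.01,1]
    - [0.001,0.002,0,0.61,0.35,0,1]
    - [0.001,0.002,0,0.57,0.42,0,1]
    - [0.001,0.002,0,0.51,0.49,0,1]
    - [0.001,0.002,0,0.45,0.56,0,1]
    - [0.001,0.002,0,0.38,0.61,0,1]

```text
clock: 9.3
position: [574.7, 99.3, 300.5]
tcp_rot: [-179.0, 1.3, -2.5]
contact_force: [-1.2, 2.1, 4.3]
width: 27.7
```

```bash
python3 circ.py -8 10
```

```text
ang 37.9 rad 60.8 z 128.6 rot [-179.     1.3   -2.5] Ft 2.4 Fr 0.3 Fz 4.3 w 27.7 t 9.30
[[-0.002, 0.002, -0.001, 0.46, 0.66, -0.02, 1], [-0.002, 0.002, -0.001, 0.36, 0.72, -0.01, 1], [-0.002, 0.002, -0.001, 0.25, 0.77, -0.01, 1], [-0.002, 0.002, -0.001, 0.13, 0.8, -0.01, 1], [-0.002, 0.002, -0.001, 0.02, 0.81, -0.0, 1], [-0.002, 0.002, -0.001, -0.1, 0.81, -0.0, 1], [-0.002, 0.002, -0.001, -0.22, 0.79, 0.0, 1], [-0.002, 0.002, -0.001, -0.33, 0.76, 0.0, 1], [-0.002, 0.002, -0.001, -0.44, 0.71, 0.01, 1], [-0.002, 0.002, -0.001, -0.54, 0.64, 0.01, 1]]
```

Emit:
send_rows:
  targets:
    - [-0.002,0.002,0,0.46,0.66,-0.02,1]
    - [-0.002,0.002,0,0.36,0.72,-0.01,1]
    - [-0.002,0.002,0,0.25,0.77,-0.01,1]
    - [-0.002,0.002,0,0.13,0.8,-0.01,1]
    - [-0.002,0.002,0,0.02,0.81,0,1]
    - [-0.002,0.002,0,-0.1,0.81,0,1]
    - [-0.002,0.002,0,-0.22,0.79,0,1]
    - [-0.002,0.002,0,-0.33,0.76,0,1]
    - [-0.002,0.002,0,-0.44,0.71,0.01,1]
    - [-0.002,0.002,0,-0.54,0.64,0.01,1]

```text
clock: 10.3
position: [566.8, 20.7, 300.2]
tcp_rot: [-179.7, 0.2, -2.8]
contact_force: [-1.8, 5.3, 5.0]
width: 27.5
```

```bash
python3 circ.py -8 10
```

```text
ang 314.9 rad 61.3 z 128.2 rot [-179.7    0.2   -2.8] Ft 2.5 Fr -5.0 Fz 5.0 w 27.5 t 10.30
[[-0.0, 0.0, -0.001, -0.63, 0.57, 0.0, 1], [-0.0, 0.0, -0.001, -0.71, 0.48, 0.0, 1], [-0.0, 0.0, -0.001, -0.77, 0.37, 0.0, 1], [-0.0, 0.0, -0.001, -0.81, 0.26, 0.0, 1], [-0.0, 0.0, -0.001, -0.84, 0.15, 0.0, 1], [-0.0, 0.0, -0.001, -0.85, 0.03, 0.0, 1], [-0.0, 0.0, -0.001, -0.85, -0.09, 0.0, 1], [-0.0, 0.0, -0.001, -0.82, -0.21, 0.0, 1], [-0.0, 0.0, -0.001, -0.79, -0.32, 0.0, 1], [-0.0, 0.0, -0.001, -0.73, -0.43, 0.0, 1]]
```

Emit:
send_rows:
  targets:
    - [0,0,-0.001,-0.63,0.57,-0.01,1]
    - [0,0,-0.001,-0.71,0.48,-0.01,1]
    - [0,0,-0.001,-0.77,0.37,-0.01,1]
    - [0,0,-0.001,-0.81,0.26,-0.01,1]
    - [0,0,-0.001,-0.84,0.15,-0.01,1]
    - [0,0,-0.001,-0.85,0.03,-0.01,1]
    - [0,0,-0.001,-0.85,-0.09,-0.01,1]
    - [0,0,-0.001,-0.82,-0.21,-0.01,1]
    - [0,0,-0.001,-0.79,-0.32,-0.01,1]
    - [0,0,-0.001,-0.73,-0.43,-0.01,1]

```text
clock: 11.3
position: [487.1, 13.5, 300.4]
tcp_rot: [-179.6, -1.0, -2.3]
contact_force: [4.2, 1.3, 0.1]
width: 27.7
```

```bash
python3 circ.py -8 10
```

```text
ang 236.9 rad 60.1 z 128.5 rot [-179.6   -1.    -2.3] Ft 2.8 Fr -3.4 Fz 0.1 w 27.7 t 11.30
[[-0.001, -0.002, -0.0, -0.66, -0.49, -0.0, 1], [-0.001, -0.002, -0.0, -0.58, -0.58, -0.0, 1], [-0.001, -0.002, -0.0, -0.5, -0.66, 0.0, 1], [-0.001, -0.002, -0.0, -0.4, -0.73, 0.0, 1], [-0.001, -0.002, -0.0, -0.3, -0.78, 0.0, 1], [-0.001, -0.002, -0.0, -0.19, -0.82, 0.01, 1], [-0.001, -0.002, -0.0, -0.07, -0.84, 0.01, 1], [-0.001, -0.002, -0.0, 0.04, -0.85, 0.01, 1], [-0.001, -0.002, -0.0, 0.16, -0.84, 0.01, 1], [-0.001, -0.002, -0.0, 0.28, -0.81, 0.01, 1]]
```

Unwrapped −123.1 (264° done).

Emit:
send_rows:
  targets:
    - [-0.001,-0.002,0,-0.66,-0.49,0,1]
    - [-0.001,-0.002,0,-0.58,-0.58,0,1]
    - [-0.001,-0.002,0,-0.5,-0.66,0,1]
    - [-0.001,-0.002,0,-0.4,-0.73,0,1]
    - [-0.001,-0.002,0,-0.3,-0.78,0,1]
    - [-0.001,-0.002,0,-0.19,-0.82,0,1]
    - [-0.001,-0.002,0,-0.07,-0.84,0,1]
    - [-0.001,-0.002,0,0.04,-0.85,0.01,1]
    - [-0.001,-0.002,0,0.16,-0.84,0.01,1]
    - [-0.001,-0.002,0,0.28,-0.81,0.01,1]

```text
clock: 12.3
position: [466.9, 90.8, 300.3]
tcp_rot: [179.2, -0.3, -2.1]
contact_force: [4.5, -4.3, 1.3]
width: 27.9
```

```bash
python3 circ.py -8 10
```

```text
ang 157.2 rad 60.0 z 128.4 rot [179.2  -0.3  -2.1] Ft 2.2 Fr -5.8 Fz 1.3 w 27.9 t 12.30
[[0.001, -0.001, 0.0, 0.36, -0.74, -0.01, 1], [0.001, -0.001, 0.0, 0.46, -0.68, -0.0, 1], [0.001, -0.001, 0.0, 0.55, -0.61, -0.0, 1], [0.001, -0.001, 0.0, 0.64, -0.53, 0.0, 1], [0.001, -0.001, 0.0, 0.71, -0.43, 0.0, 1], [0.001, -0.001, 0.0, 0.77, -0.33, 0.0, 1], [0.001, -0.001, 0.0, 0.81, -0.22, 0.0, 1], [0.001, -0.001, 0.0, 0.83, -0.11, 0.0, 1], [0.001, -0.001, 0.0, 0.85, 0.01, 0.0, 1], [0.001, -0.001, 0.0, 0.84, 0.12, 0.0, 1]]
```

Emit:
send_rows:
  targets:
    - [0.001,-0.001,0,0.36,-0.74,0,1]
    - [0.001,-0.001,0,0.46,-0.68,0,1]
    - [0.001,-0.001,0,0.55,-0.61,0,1]
    - [0.001,-0.001,0,0.64,-0.53,0,1]
    - [0.001,-0.001,0,0.71,-0.43,0,1]
    - [0.001,-0.001,0,0.77,-0.33,0,1]
    - [0.001,-0.001,0,0.81,-0.22,0,1]
    - [0.001,-0.001,0,0.83,-0.11,0,1]
    - [0.001,-0.001,0,0.85,0.01,0,1]
    - [0.001,-0.001,0,0.84,0.12,0,1]

```text
clock: 13.3
position: [528.9, 128.1, 300.2]
tcp_rot: [179.1, 2.3, -1.9]
contact_force: [-2.1, 3.3, 7.6]
width: 27.8
```

```bash
python3 circ.py -8 10
```

```text
ang 90.9 rad 60.6 z 128.3 rot [179.1   2.3  -1.9] Ft 2.1 Fr 3.4 Fz 7.6 w 27.8 t 13.30
[[0.002, 0.004, 0.0, 0.78, 0.05, -0.03, 1], [0.002, 0.004, 0.0, 0.76, 0.17, -0.02, 1], [0.002, 0.004, 0.0, 0.74, 0.28, -0.02, 1], [0.002, 0.004, 0.0, 0.69, 0.39, -0.01, 1], [0.002, 0.004, 0.0, 0.63, 0.49, -0.01, 1], [0.002, 0.004, 0.0, 0.56, 0.59, -0.0, 1], [0.002, 0.004, 0.0, 0.48, 0.67, -0.0, 1], [0.002, 0.004, 0.0, 0.38, 0.74, 0.0, 1], [0.002, 0.004, 0.0, 0.28, 0.79, 0.0, 1], [0.002, 0.004, 0.0, 0.17, 0.83, 0.0, 1]]
```

Emit:
send_rows:
  targets:
    - [0.003,0.008,0,0.7,0.05,-0.03,1]
    - [0.003,0.008,0,0.7,0.16,-0.03,1]
    - [0.003,0.008,0,0.68,0.26,-0.02,1]
    - [0.002,0.006,0,0.65,0.38,-0.02,1]
    - [0.002,0.005,0,0.62,0.49,-0.02,1]
    - [0.002,0.004,0,0.56,0.59,-0.01,1]
    - [0.002,0.004,0,0.48,0.67,0,1]
    - [0.002,0.004,0,0.38,0.74,0,1]
    - [0.002,0.004,0,0.28,0.79,0,1]
    - [0.002,0.004,0,0.17,0.83,0,1]

```text
clock: 14.3
position: [577.9, 84.4, 300.9]
tcp_rot: [-178.7, -0.1, -1.9]
contact_force: [3.1, 5.4, 2.3]
width: 27.4
```

```bash
python3 circ.py -8 10
```

```text
ang 22.7 rad 60.1 z 129.0 rot [-1.787e+02 -1.000e-01 -1.900e+00] Ft 3.8 Fr 5.0 Fz 2.3 w 27.4 t 14.30
[[-0.002, -0.0, 0.0, 0.3, 0.75, -0.01, 1], [-0.002, -0.0, 0.0, 0.19, 0.78, -0.01, 1], [-0.002, -0.0, 0.0, 0.07, 0.8, -0.01, 1], [-0.002, -0.0, 0.0, -0.05, 0.8, -0.0, 1], [-0.002, -0.0, 0.0, -0.16, 0.78, -0.0, 1], [-0.002, -0.0, 0.0, -0.27, 0.75, 0.0, 1], [-0.002, -0.0, 0.0, -0.38, 0.71, 0.0, 1], [-0.002, -0.0, 0.0, -0.48, 0.65, 0.0, 1], [-0.002, -0.0, 0.0, -0.57, 0.57, 0.01, 1], [-0.002, -0.0, 0.0, -0.65, 0.49, 0.01, 1]]
```

Unwrapped −337.3.

Emit:
send_rows:
  targets:
    - [-0.003,0,0,0.3,0.75,-0.01,1]
    - [-0.003,0,0,0.19,0.78,-0.01,1]
    - [-0.003,0,0,0.07,0.8,-0.01,1]
    - [-0.003,0,0,-0.05,0.8,0,1]
    - [-0.003,0,0,-0.16,0.78,0,1]
    - [-0.002,0,0,-0.27,0.75,0,1]
    - [-0.002,0,0,-0.38,0.71,0,1]
    - [-0.002,0,0,-0.48,0.65,0,1]
    - [-0.002,0,0,-0.57,0.57,0.01,1]
    - [-0.002,0,0,-0.65,0.49,0.01,1]

```text
clock: 15.3
position: [552.8, 11.0, 300.2]
tcp_rot: [-179.9, 0.2, -2.0]
contact_force: [-0.1, 7.1, 5.9]
width: 27.6
```

```bash
python3 circ.py -8 10
```

```text
ang 298.7 rad 61.1 z 128.2 rot [-179.9    0.2   -2. ] Ft 3.3 Fr -6.3 Fz 5.9 w 27.6 t 15.30
[[-0.0, 0.0, 0.0, -0.77, 0.37, 0.0, 1], [-0.0, 0.0, 0.0, -0.81, 0.26, 0.0, 1], [-0.0, 0.0, 0.0, -0.84, 0.14, 0.0, 1], [-0.0, 0.0, 0.0, -0.85, 0.03, 0.0, 1], [-0.0, 0.0, 0.0, -0.85, -0.09, 0.0, 1], [-0.0, 0.0, 0.0, -0.82, -0.21, 0.0, 1], [-0.0, 0.0, 0.0, -0.79, -0.32, 0.0, 1], [-0.0, 0.0, 0.0, -0.73, -0.42, 0.0, 1], [-0.0, 0.0, 0.0, -0.67, -0.52, 0.0, 1], [-0.0, 0.0, 0.0, -0.59, -0.61, 0.0, 1]]
```

Unwrapped −421.3.

Emit:
send_rows:
  targets:
    - [0,0,0,-0.77,0.34,-0.01,1]
    - [0,0,0,-0.81,0.24,-0.01,1]
    - [0,0,0,-0.84,0.13,-0.01,1]
    - [0,0,0,-0.85,0.02,-0.01,1]
    - [0,0,0,-0.85,-0.1,-0.01,1]
    - [0,0,0,-0.82,-0.21,-0.01,1]
    - [0,0,0,-0.79,-0.32,0,1]
    - [0,0,0,-0.73,-0.42,0,1]
    - [0,0,0,-0.67,-0.52,0,1]
    - [0,0,0,-0.59,-0.61,0,1]

```text
clock: 16.3
position: [474.1, 26.4, 300.4]
tcp_rot: [-180.0, -1.1, -2.1]
contact_force: [3.5, 1.7, 0.2]
width: 27.6
```

```bash
python3 circ.py -8 10
```

```text
ang 220.2 rad 59.9 z 128.4 rot [-180.    -1.1   -2.1] Ft 1.0 Fr -3.8 Fz 0.2 w 27.6 t 16.30
[[-0.0, -0.002, 0.0, -0.49, -0.66, -0.0, 1], [-0.0, -0.002, 0.0, -0.39, -0.72, -0.0, 1], [-0.0, -0.002, 0.0, -0.29, -0.77, -0.0, 1], [-0.0, -0.002, 0.0, -0.18, -0.81, 0.0, 1], [-0.0, -0.002, 0.0, -0.06, -0.83, 0.0, 1], [-0.0, -0.002, 0.0, 0.06, -0.84, 0.0, 1], [-0.0, -0.002, 0.0, 0.17, -0.83, 0.01, 1], [-0.0, -0.002, 0.0, 0.29, -0.8, 0.01, 1], [-0.0, -0.002, 0.0, 0.39, -0.76, 0.01, 1], [-0.0, -0.002, 0.0, 0.5, -0.7, 0.01, 1]]
```

Unwrapped −499.8.

Emit:
send_rows:
  targets:
    - [0,-0.003,0,-0.49,-0.66,0,1]
    - [0,-0.003,0,-0.39,-0.72,0,1]
    - [0,-0.003,0,-0.29,-0.77,0,1]
    - [0,-0.002,0,-0.18,-0.81,0,1]
    - [0,-0.002,0,-0.06,-0.83,0,1]
    - [0,-0.002,0,0.06,-0.84,0,1]
    - [0,-0.002,0,0.17,-0.83,0.01,1]
    - [0,-0.002,0,0.29,-0.8,0.01,1]
    - [0,-0.002,0,0.39,-0.76,0.01,1]
    - [0,-0.002,0,0.5,-0.7,0.01,1]

```text
clock: 17.3
position: [476.5, 105.5, 300.2]
tcp_rot: [179.2, 0.0, -1.7]
contact_force: [3.1, -5.3, 5.4]
width: 27.6
```

```bash
python3 circ.py -8 10
```

```text
ang 140.7 rad 60.3 z 128.2 rot [179.2   0.   -1.7] Ft 2.1 Fr -5.8 Fz 5.4 w 27.6 t 17.30
[[0.001, 0.0, 0.001, 0.56, -0.6, -0.01, 1], [0.001, 0.0, 0.001, 0.64, -0.52, -0.0, 1], [0.001, 0.0, 0.001, 0.71, -0.43, -0.0, 1], [0.001, 0.0, 0.001, 0.76, -0.32, -0.0, 1], [0.001, 0.0, 0.001, 0.81, -0.21, 0.0, 1], [0.001, 0.0, 0.001, 0.83, -0.1, 0.0, 1], [0.001, 0.0, 0.001, 0.84, 0.02, 0.0, 1], [0.001, 0.0, 0.001, 0.83, 0.13, 0.0, 1], [0.001, 0.0, 0.001, 0.81, 0.25, 0.0, 1], [0.001, 0.0, 0.001, 0.77, 0.36, 0.0, 1]]
```

Unwrapped −579.3, which is exactly two turns up from the stop at 141°.

Emit:
send_rows:
  targets:
    - [0.001,0,0.001,0.56,-0.59,-0.02,1]
    - [0.001,0.001,0.001,0.64,-0.51,-0.02,1]
    - [0.001,0.002,0.001,0.71,-0.42,-0.02,1]
    - [0.001,0.002,0.001,0.76,-0.31,-0.02,1]
    - [0.001,0.002,0.001,0.81,-0.2,-0.01,1]
    - [0.001,0.002,0.001,0.83,-0.1,-0.01,1]
    - [0.001,0.002,0.001,0.84,0.02,0,1]
    - [0.001,0.002,0.001,0.83,0.13,0,1]
    - [0.001,0.002,0.001,0.81,0.25,0,1]
    - [0.001,0.002,0.001,0.77,0.36,0,1]

```text
clock: 18.3
position: [547.4, 122.9, 300.3]
tcp_rot: [179.7, 1.3, -2.4]
contact_force: [-2.2, 1.3, 6.7]
width: 27.7
```

```bash
python3 circ.py -8 10
```

```text
ang 70.4 rad 60.8 z 128.3 rot [179.7   1.3  -2.4] Ft 2.5 Fr 0.5 Fz 6.7 w 27.7 t 18.30
[[0.0, 0.002, -0.0, 0.75, 0.32, -0.01, 1], [0.0, 0.002, -0.0, 0.7, 0.43, -0.01, 1], [0.0, 0.002, -0.0, 0.63, 0.53, -0.01, 1], [0.0, 0.002, -0.0, 0.55, 0.61, -0.0, 1], [0.0, 0.002, -0.0, 0.46, 0.69, -0.0, 1], [0.0, 0.002, -0.0, 0.36, 0.75, 0.0, 1], [0.0, 0.002, -0.0, 0.25, 0.8, 0.0, 1], [0.0, 0.002, -0.0, 0.14, 0.83, 0.0, 1], [0.0, 0.002, -0.0, 0.02, 0.84, 0.0, 1], [0.0, 0.002, -0.0, -0.1, 0.84, 0.0, 1]]
```

Unwrapped −649.6.

Emit:
send_rows:
  targets:
    - [0,0.004,0,0.75,0.32,-0.02,1]
    - [0,0.004,0,0.7,0.43,-0.02,1]
    - [0,0.004,0,0.63,0.53,-0.02,1]
    - [-0.001,0.003,0,0.55,0.61,-0.01,1]
    - [-0.001,0.002,0,0.46,0.69,-0.01,1]
    - [-0.001,0.002,0,0.36,0.75,0,1]
    - [-0.001,0.002,0,0.25,0.8,0,1]
    - [-0.001,0.002,0,0.14,0.83,0,1]
    - [-0.001,0.002,0,0.02,0.84,0,1]
    - [-0.001,0.002,0,-0.1,0.84,0,1]

```text
clock: 19.3
position: [583.8, 65.5, 300.8]
tcp_rot: [-179.2, 0.1, -2.6]
contact_force: [5.0, 3.1, 1.4]
width: 27.5
```

```bash
python3 circ.py -8 10
```

```text
ang 2.8 rad 60.6 z 128.8 rot [-1.792e+02  1.000e-01 -2.600e+00] Ft 2.9 Fr 5.2 Fz 1.4 w 27.5 t 19.30
[[-0.001, 0.0, -0.001, 0.01, 0.82, -0.0, 1], [-0.001, 0.0, -0.001, -0.11, 0.81, -0.0, 1], [-0.001, 0.0, -0.001, -0.22, 0.79, -0.0, 1], [-0.001, 0.0, -0.001, -0.34, 0.75, 0.0, 1], [-0.001, 0.0, -0.001, -0.44, 0.7, 0.0, 1], [-0.001, 0.0, -0.001, -0.54, 0.63, 0.0, 1], [-0.001, 0.0, -0.001, -0.62, 0.55, 0.01, 1], [-0.001, 0.0, -0.001, -0.69, 0.45, 0.01, 1], [-0.001, 0.0, -0.001, -0.75, 0.35, 0.01, 1], [-0.001, 0.0, -0.001, -0.8, 0.24, 0.01, 1]]
```

Unwrapped −717.2.

Emit:
send_rows:
  targets:
    - [-0.002,0,-0.001,0.01,0.82,0,1]
    - [-0.002,0,-0.001,-0.11,0.81,0,1]
    - [-0.002,0,-0.001,-0.22,0.79,0,1]
    - [-0.001,0,-0.001,-0.34,0.75,0,1]
    - [-0.001,0,-0.001,-0.44,0.7,0,1]
    - [-0.001,0,-0.001,-0.54,0.63,0,1]
    - [-0.001,0,-0.001,-0.62,0.55,0,1]
    - [-0.001,0,-0.001,-0.69,0.45,0,1]
    - [-0.001,0,-0.001,-0.75,0.35,0,1]
    - [-0.001,0,-0.001,-0.8,0.24,0,1]

```text
clock: 20.3
position: [532.7, 3.7, 300.2]
tcp_rot: [-179.6, 0.2, -2.1]
contact_force: [1.8, 5.6, 3.5]
width: 27.9
```

```bash
python3 circ.py -8 10
```

```text
ang 278.6 rad 60.8 z 128.2 rot [-179.6    0.2   -2.1] Ft 2.6 Fr -5.3 Fz 3.5 w 27.9 t 20.30
[[-0.001, 0.0, -0.0, -0.85, 0.08, 0.01, 1], [-0.001, 0.0, -0.0, -0.85, -0.04, 0.01, 1], [-0.001, 0.0, -0.0, -0.84, -0.16, 0.01, 1], [-0.001, 0.0, -0.0, -0.81, -0.27, 0.01, 1], [-0.001, 0.0, -0.0, -0.77, -0.38, 0.01, 1], [-0.001, 0.0, -0.0, -0.71, -0.48, 0.01, 1], [-0.001, 0.0, -0.0, -0.63, -0.57, 0.0, 1], [-0.001, 0.0, -0.0, -0.55, -0.65, 0.0, 1], [-0.001, 0.0, -0.0, -0.45, -0.72, 0.0, 1], [-0.001, 0.0, -0.0, -0.35, -0.78, 0.0, 1]]
```

Unwrapped −801.4; 138° to go.

Emit:
send_rows:
  targets:
    - [-0.001,-0.001,0,-0.85,0.07,0,1]
    - [-0.001,-0.001,0,-0.85,-0.05,0,1]
    - [-0.001,-0.001,0,-0.84,-0.16,0,1]
    - [-0.001,-0.001,0,-0.81,-0.27,0,1]
    - [-0.001,-0.001,0,-0.77,-0.38,0,1]
    - [-0.001,-0.001,0,-0.71,-0.48,0,1]
    - [-0.001,-0.001,0,-0.63,-0.57,0,1]
    - [-0.001,-0.001,0,-0.55,-0.65,0,1]
    - [-0.001,-0.001,0,-0.45,-0.72,0,1]

```text
clock: 21.2
position: [468.1, 38.5, 300.4]
tcp_rot: [179.7, -0.6, -2.0]
contact_force: [4.5, -1.3, 1.3]
width: 27.5
```

```bash
python3 circ.py -6 10
```

```text
ang 207.2 rad 59.7 z 128.4 rot [179.7  -0.6  -2. ] Ft 3.2 Fr -3.4 Fz 1.3 w 27.5 t 21.20
[[0.0, -0.001, 0.0, -0.26, -0.55, -0.0, 1], [0.0, -0.001, 0.0, -0.2, -0.58, -0.0, 1], [0.0, -0.001, 0.0, -0.14, -0.6, 0.0, 1], [0.0, -0.001, 0.0, -0.07, -0.61, 0.0, 1], [0.0, -0.001, 0.0, -0.01, -0.62, 0.0, 1], [0.0, -0.001, 0.0, 0.06, -0.62, 0.0, 1], [0.0, -0.001, 0.0, 0.12, -0.61, 0.0, 1], [0.0, -0.001, 0.0, 0.19, -0.6, 0.0, 1], [0.0, -0.001, 0.0, 0.25, -0.58, 0.0, 1], [0.0, -0.001, 0.0, 0.31, -0.55, 0.0, 1]]
```

Emit:
send_rows:
  targets:
    - [0,-0.001,0,-0.26,-0.55,0,1]
    - [0,-0.001,0,-0.2,-0.58,0,1]
    - [0,-0.001,0,-0.14,-0.6,0,1]
    - [0,-0.001,0,-0.07,-0.61,0,1]
    - [0,-0.001,0,-0.01,-0.62,0,1]
    - [0,-0.001,0,0.06,-0.62,0,1]
    - [0,-0.001,0,0.12,-0.61,0,1]
    - [0,-0.001,0,0.19,-0.6,0,1]
    - [0,0,0,0.12,-0.29,0,1]
    - [0,0,0,0,0,0,1]

```text
clock: 22.2
position: [467.5, 91.3, 300.2]
tcp_rot: [179.2, -0.2, -1.8]
contact_force: [2.4, -3.1, 4.2]
width: 27.5
```

```bash
python3 circ.py -4 3
```

```text
ang 156.6 rad 60.0 z 128.2 rot [179.2  -0.2  -1.8] Ft 1.9 Fr -3.5 Fz 4.2 w 27.5 t 22.20
[[0.005, -0.001, 0.002, 0.19, -0.3, 0.0, 1], [0.005, -0.001, 0.002, 0.21, -0.29, 0.0, 1], [0.005, -0.001, 0.002, 0.24, -0.28, 0.01, 1]]
```

Emit:
send_rows:
  targets:
    - [0.003,0,0.001,0.2,-0.36,0,1]
    - [0.003,0,0.001,0.24,-0.34,0,1]
    - [0.003,0,0.001,0.26,-0.32,0,1]
    - [0,0,0,0.05,-0.05,0,1]
    - [0,0,0,0,0,0,1]

```text
clock: 22.7
position: [475.0, 102.3, 300.3]
tcp_rot: [179.5, 0.1, -1.8]
contact_force: [2.9, -4.3, 5.5]
width: 27.8
```

```bash
python3 circ.py -2 2; python3 -c "
from h import *
cap('wrist','w4.png')"
```

```text
ang 143.5 rad 60.0 z 128.3 rot [ 1.795e+02  1.000e-01 -1.800e+00] Ft 1.7 Fr -4.8 Fz 5.5 w 27.8 t 22.70
[[0.005, 0.001, 0.002, 0.11, -0.09, 0.01, 1], [0.005, 0.001, 0.002, 0.12, -0.08, 0.01, 1]]
```

View pics/w4.png

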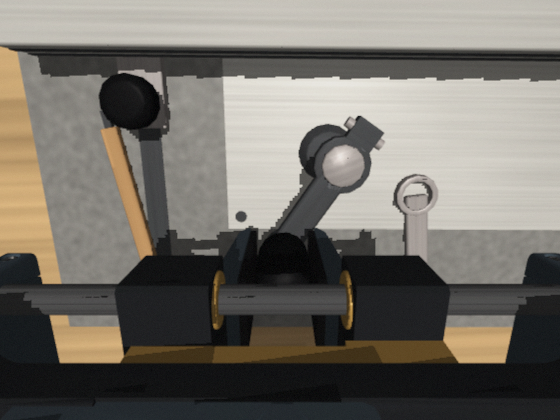

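Run:
```python
from h import *
for n,h,l in (('w3',(345,169),(371,140)),('w4',(342,166),(366,133))):
    d=load(n+'.png')
    H=ray(d,*h,100);L=ray(d,*l,94);v=(H-L)[:2];print(n,H,np.degrees(np.arctan2(v[1],v[0])))
    p=cv2.convertScaleAbs(d['pixels'][100:260,240:400],alpha=1.8,beta=20)
    cv2.imwrite('pics/%sz.png'%n,cv2.resize(p,None,fx=3.5,fy=3.5,interpolation=cv2.INTER_CUBIC))
```

```text
w3 [523.57822185  66.03315455 100.        ] 133.63518944483525
w4 [522.95159112  66.2762989  100.        ] 140.156808007616
```

View pics/w3z.png

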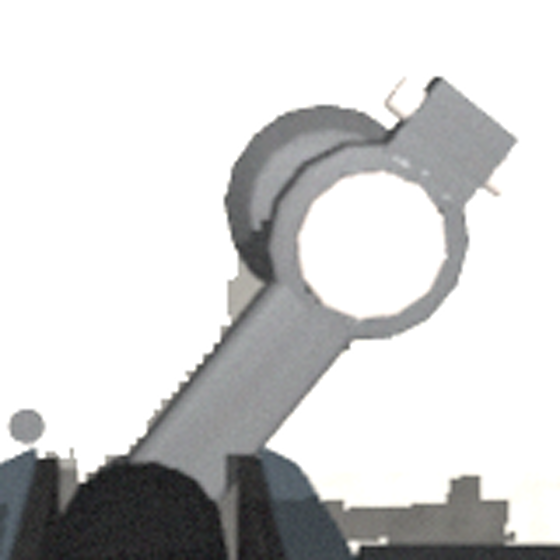

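View pics/w4z.png

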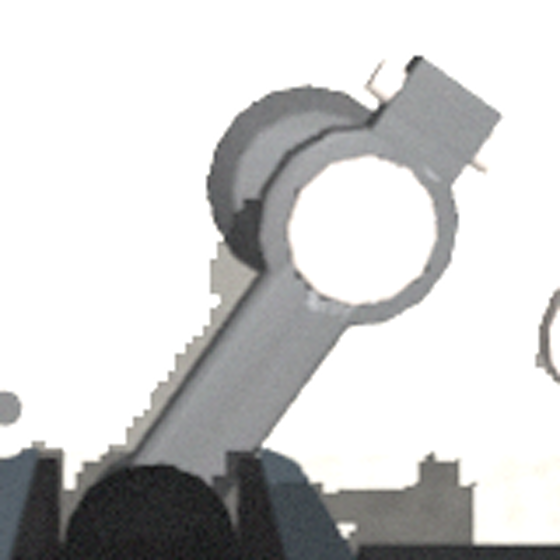

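Run:
```python
from h import *
for n,es in (('w3',[((270,285),(135,460)),((350,345),(262,452)),((518,138),(460,205)),((437,80),(388,138))]),('w4',[((263,270),(133,465)),((350,322),(260,450)),((500,115),(452,185)),((420,58),(372,122))])):
    d=load(n+'.png'); o=[]
    for a,b in es:
        A=ray(d,240+a[0]/3.5,100+a[1]/3.5,96);B=ray(d,240+b[0]/3.5,100+b[1]/3.5,96);v=(B-A)[:2];o.append(round(float(np.degrees(np.arctan2(v[1],v[0]))),1))
    print(n,o)
```

```text
w3 [141.0, 140.2, 138.7, 138.3]
w4 [145.8, 145.5, 146.2, 142.5]
```

Emit:
send_rows:
  targets:
    - [0.003,0,0,0.17,-0.2,-0.02,1]
    - [0.003,0,0,0.15,-0.18,-0.02,1]
    - [0,0,0,0,0,-0.02,1]
    - [0,0,0,0,0,0,1]

```text
clock: 23.15
position: [478.4, 105.7, 300.3]
tcp_rot: [179.6, 0.2, -1.7]
contact_force: [2.6, -3.1, 5.0]
width: 27.2
```

```bash
python3 circ.py -2 2
```

```text
ang 138.9 rad 60.0 z 128.3 rot [179.6   0.2  -1.7] Ft 0.6 Fr -4.0 Fz 5.0 w 27.2 t 23.15
[[0.004, 0.002, 0.003, 0.11, -0.09, 0.01, 1], [0.004, 0.002, 0.003, 0.11, -0.09, 0.01, 1]]
```

Back at the stop's angle after three turns. Now I'll open and lift straight up.

Emit:
send_rows:
  targets:
    - [0,0,0,0,0,0,0.6]
    - [0,0,0,0,0,0,0.4]
    - [0,0,0,0,0,0,0.4]
    - [0,0,0,0,0,0,0.4]
    - [0,0,0,0,0,-1,0.4]
    - [0,0,0,0,0,-2,0.4]
    - [0,0,0,0,0,-2.5,0.4]
    - [0,0,0,0,0,-2.5,0.4]

```text
clock: 23.95
position: [475.1, 107.3, 377.1]
tcp_rot: [179.6, 1.7, -1.8]
contact_force: [0.3, 0.9, -0.0]
width: 54.8
```

Run:
```python
from h import *
import fit
s=readout.get_state();print(s['position'],s['tcp_rot'],s['contact_force'],s['width'])
d=cap('wrist','w5.png')
# lever kinematics in world
c=fit.W(fit.p,[(-60,-110,30)])[0]; off=np.array([523,65])-fit.W(fit.p,[(-60,90,30)])[0][:2]
print('pivot',c[:2]+off)
```

```text
[475.06789926 107.31882928 377.11508993] [179.56078184   1.70050392  -1.82897356] [ 0.26248169  0.85739082 -0.03164563] 54.781716289808564
pivot [ 515.12524505 -134.84491045]
```

View pics/w5.png

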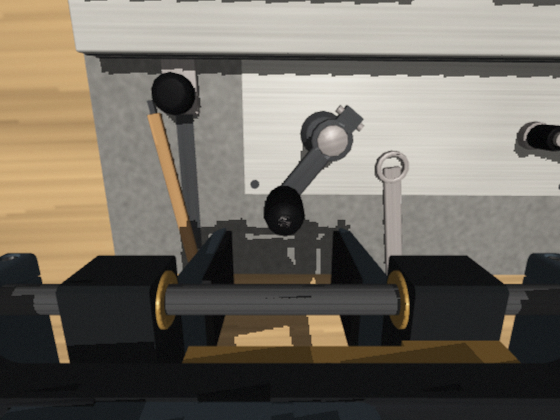

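Run:
```python
from h import *
d=load('w5.png')
p=cv2.convertScaleAbs(d['pixels'][90:250,240:400],alpha=1.8,beta=20)
cv2.imwrite('pics/w5z.png',cv2.resize(p,None,fx=3.5,fy=3.5,interpolation=cv2.INTER_CUBIC))
```

```text
(no output)
```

View pics/w5z.png

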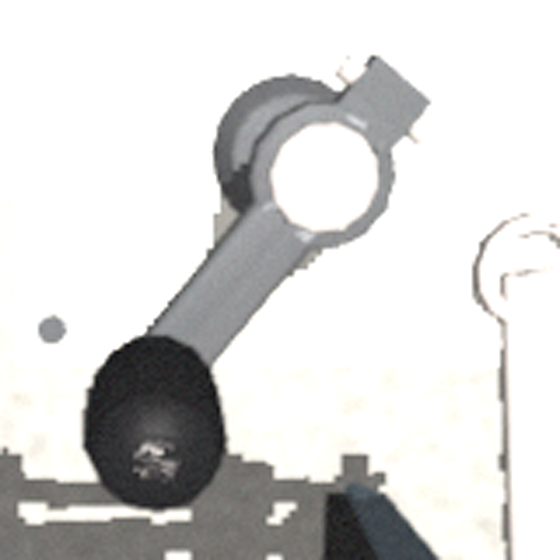

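Run:
```python
from h import *
d=load('w5.png')
P=lambda a,z:ray(d,240+a[0]/3.5,90+a[1]/3.5,z)
for a,b in (((245,212),(150,330)),((308,252),(213,360)),((430,100),(385,150)),((374,57),(340,100))):
    v=(P(b,96)-P(a,96))[:2];print(np.degrees(np.arctan2(v[1],v[0])))
g=P((155,460),148);print(g,np.degrees(np.arctan2(g[1]-65,g[0]-523)))
T=load('top0.png');S=load('scene0.png')
for q in (ray(T,200+604/4.3,140+372/4.3,76),ray(S,145+262/2.7,125+113/2.7,76)):
    print(np.degrees(np.arctan2(q[1]+134.8,q[0]-515.1)), np.hypot(q[1]+134.8,q[0]-515.1))
```

```text
139.93064196979364
138.18679027835228
137.3847217977845
140.50643161923193
[476.55249415 104.13749061 148.        ] 139.8819182531681
-103.03381777787475 78.28265124888712
-101.91326531480807 70.81621699541319
```

```bash
python3 plan.py 534 -196 375 -2 9 1
```

```text
[np.float64(0.001), np.float64(0.002), np.float64(0.0), np.float64(0.75), np.float64(3.35), np.float64(0.08), 1.0]
[np.float64(0.001), np.float64(0.002), np.float64(0.0), np.float64(0.75), np.float64(3.35), np.float64(0.07), 1.0]
[np.float64(0.001), np.float64(0.002), np.float64(0.0), np.float64(0.75), np.float64(3.35), np.float64(0.07), 1.0]
[np.float64(0.001), np.float64(0.002), np.float64(0.0), np.float64(0.75), np.float64(3.35), np.float64(0.07), 1.0]
[np.float64(0.001), np.float64(0.002), np.float64(0.0), np.float64(0.75), np.float64(3.35), np.float64(0.07), 1.0]
[np.float64(0.001), np.float64(0.002), np.float64(0.0), np.float64(0.76), np.float64(3.35), np.float64(0.07), 1.0]
[np.float64(0.001), np.float64(0.002), np.float64(0.0), np.float64(0.76), np.float64(3.35), np.float64(0.07), 1.0]
[np.float64(0.001), np.float64(0.002), np.float64(0.0), np.float64(0.76), np.float64(3.35), np.float64(0.07), 1.0]
[np.float64(0.001), np.float64(0.002), np.float64(0.0), np.float64(0.76), np.float64(3.35), np.float64(0.07), 1.0]
```

Emit:
send_rows:
  targets:
    - [0.001,0.003,0,0.75,3.35,0,1]
    - [0.001,0.003,0,0.75,3.35,0,1]
    - [0.001,0.003,0,0.75,3.35,0,1]
    - [0.001,0.003,0,0.75,3.35,0.05,1]
    - [0.001,0.003,0,0.75,3.35,0.05,1]
    - [0.001,0.002,0,0.75,3.35,0.05,1]
    - [0.001,0.002,0,0.75,3.35,0.05,1]
    - [0.001,0.002,0,0.75,3.35,0.05,1]
    - [0,0,0,0.75,2.5,0,1]
    - [0,0,0,0,0,0,1]
  grip_force: 20

```text
clock: 25.0
position: [536.5, -197.1, 386.9]
tcp_rot: [-179.7, -0.8, -1.6]
contact_force: [-0.3, -0.3, 0.0]
width: 0.6
```

```bash
python3 plan.py 534 -196 250 -2 1 1
python3 - <<'E'
from h import *
d=cap('wrist','w6.png')
c=np.array([515.1,-134.8])
for t in(-102.5,):
    u=np.array([np.cos(np.radians(t)),np.sin(np.radians(t))]); print(proj(d,[(*c,30+27),(*(c+75*u),76),(534,-196,59)]))
E
```

```text
[np.float64(-0.006), np.float64(-0.013), np.float64(0.006), np.float64(-0.43), np.float64(-0.02), np.float64(13.69), 1.0]
[[221.34535993 224.55005561]
 [296.97263119 245.18358397]
 [283.0931551  204.69166501]]
```

View pics/w6.png

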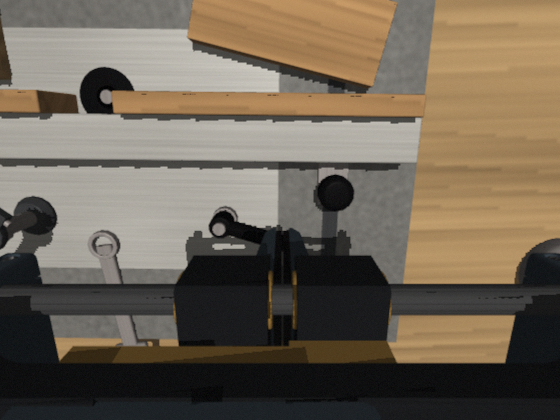

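The lever's hub is at (222,225), where predicted, and its bar runs right towards the fingers. The spot between the lever and the fence is clear.

Emit:
send_rows:
  targets:
    - [-0.001,-0.003,0,-0.05,0,2.5,1]
    - [-0.001,-0.003,0,-0.05,0,2.5,1]
    - [-0.001,-0.003,0,-0.05,0,2.5,1]
    - [-0.001,-0.003,0,-0.05,0,2.0,1]
    - [0,0,0,0,0,1.0,1]
    - [0,0,0,0,0,0,1]

```text
clock: 25.65
position: [534.1, -189.3, 281.9]
tcp_rot: [-179.7, -0.2, -1.4]
contact_force: [-0.4, 0.7, -0.0]
width: 0.5
```

```bash
python3 plan.py 534 -196 246 -2 1 1
```

```text
[np.float64(-0.006), np.float64(-0.003), np.float64(0.011), np.float64(0.0), np.float64(0.69), np.float64(3.59), 1.0]
```

Emit:
send_rows:
  targets:
    - [-0.002,0,0.003,0,0.4,0.8,1]
    - [-0.002,0,0.003,0,0.3,1.2,1]
    - [0,0,0,0,0,1.0,1]
    - [0,0,0,0,0,0.5,1]
    - [0,0,0,0,0,0,1]

```text
clock: 26.15
position: [534.9, -196.3, 246.9]
tcp_rot: [-180.0, -0.4, -1.7]
contact_force: [-0.7, -0.0, -0.3]
width: 0.1
```

```bash
cat > lev.py <<'E'
from h import *
import sys
from scipy.spatial.transform import Rotation as Ro
c=np.array([515.1,-134.8])
def wp(t,r,d):
    t=np.radians(t);u=np.array([np.cos(t),np.sin(t)]);n=np.array([-np.sin(t),np.cos(t)]);return c+r*u+d*n
def go(t0,t1,n,r=55,d=22,z=74):
    st=readout.get_state();R=Ro.from_euler('xyz',st['tcp_rot'],degrees=True);T=np.array(st['position']);p=T+R.apply([0,0,172])
    print(p.round(1),np.round(st['tcp_rot'],1),np.round(st['contact_force'],1),st['clock'])
    Rt=Ro.from_euler('xyz',[180,0,-2],degrees=True);dv=(R.inv()*Rt).as_rotvec()/n
    q=T.copy();z0=p[2];out=[]
    for i in range(n):
        g=np.array([*wp(t0+(t1-t0)*i/max(1,n-1),r,d),z0+(z-z0)*(i+1)/n]);R2=R*Ro.from_rotvec(dv);nx=g-R2.apply([0,0,172])
        out.append([*[float(x) for x in dv.round(3)],*[float(x) for x in (R.inv().apply(nx-q)/10).round(2)],1]);q=nx;R=R2
    print(out)
if __name__=='__main__':
    a=[float(x) for x in sys.argv[1:]];go(a[0],a[1],int(a[2]),*a[3:])
E
python3 lev.py -104 -140 8
```

```text
[ 536.2 -196.3   74.9] [-180.    -0.4   -1.7] [-0.7 -0.  -0.3] 26.15
[[-0.0, -0.001, 0.001, -1.3, -0.24, 0.0, 1], [-0.0, -0.001, 0.001, -0.51, 0.06, 0.01, 1], [-0.0, -0.001, 0.001, -0.51, 0.02, 0.01, 1], [-0.0, -0.001, 0.001, -0.51, -0.03, 0.01, 1], [-0.0, -0.001, 0.001, -0.51, -0.08, 0.01, 1], [-0.0, -0.001, 0.001, -0.5, -0.12, 0.01, 1], [-0.0, -0.001, 0.001, -0.49, -0.17, 0.01, 1], [-0.0, -0.001, 0.001, -0.47, -0.21, 0.01, 1]]
```

Emit:
send_rows:
  targets:
    - [0,0,0,-0.65,-0.1,0,1]
    - [0,0,0,-0.65,-0.1,0,1]
    - [0,-0.001,0,-0.51,0.06,0,1]
    - [0,-0.001,0,-0.51,0.02,0,1]
    - [0,-0.001,0,-0.51,-0.03,0,1]
    - [0,-0.001,0,-0.51,-0.08,0,1]
    - [0,-0.001,0,-0.5,-0.12,0,1]

```text
clock: 26.85
position: [498.6, -192.3, 249.8]
tcp_rot: [179.8, -1.3, -1.8]
contact_force: [4.4, 0.6, -0.7]
width: 0.4
```

```bash
python3 lev.py -132 -165 8
```

```text
[ 502.6 -193.1   77.9] [179.8  -1.3  -1.8] [ 4.4  0.6 -0.7] 26.85
[[0.001, -0.003, 0.0, -0.76, -0.24, 0.03, 1], [0.001, -0.003, 0.0, -0.41, -0.16, 0.04, 1], [0.001, -0.003, 0.0, -0.39, -0.2, 0.04, 1], [0.001, -0.003, 0.0, -0.37, -0.24, 0.04, 1], [0.001, -0.003, 0.0, -0.35, -0.27, 0.04, 1], [0.001, -0.003, 0.0, -0.33, -0.3, 0.04, 1], [0.001, -0.003, 0.0, -0.3, -0.33, 0.05, 1], [0.001, -0.003, 0.0, -0.27, -0.36, 0.05, 1]]
```

Emit:
send_rows:
  targets:
    - [0,-0.004,0,-0.6,-0.15,0.1,1]
    - [0,-0.004,0,-0.5,-0.18,0.1,1]
    - [0,-0.003,0,-0.42,-0.2,0.1,1]
    - [0,-0.003,0,-0.38,-0.24,0.06,1]
    - [0,-0.003,0,-0.35,-0.27,0.06,1]
    - [0,-0.003,0,-0.33,-0.3,0.05,1]
    - [0,-0.003,0,-0.3,-0.33,0.05,1]
    - [0,-0.003,0,-0.27,-0.36,0.05,1]

```text
clock: 27.65
position: [465.3, -170.8, 244.8]
tcp_rot: [179.5, 0.1, -1.8]
contact_force: [3.7, -3.0, 1.2]
width: 0.3
```

```bash
python3 lev.py -160 -176 6
```

```text
[ 465.1 -172.3   72.9] [ 1.795e+02  1.000e-01 -1.800e+00] [ 3.7 -3.   1.2] 27.65
[[0.001, 0.0, 0.001, 0.59, 0.21, -0.02, 1], [0.001, 0.0, 0.001, -0.23, -0.22, -0.02, 1], [0.001, 0.0, 0.001, -0.21, -0.23, -0.02, 1], [0.001, 0.0, 0.001, -0.2, -0.24, -0.02, 1], [0.001, 0.0, 0.001, -0.18, -0.25, -0.02, 1], [0.001, 0.0, 0.001, -0.17, -0.26, -0.02, 1]]
```

Emit:
send_rows:
  targets:
    - [0.001,0,0,-0.08,-0.4,0,1]
    - [0.001,0,0,-0.06,-0.4,0,1]
    - [0.001,0,0,-0.04,-0.4,0,1]

```text
clock: 27.95
position: [462.7, -159.1, 244.8]
tcp_rot: [179.3, 0.3, -1.5]
contact_force: [-0.1, -20.2, 0.8]
width: 0.4
```

```bash
python3 lev.py -168 -176 6
```

```text
[ 461.8 -161.1   72.8] [179.3   0.3  -1.5] [ -0.1 -20.2   0.8] 27.95
[[0.002, 0.001, 0.002, 0.41, 0.69, -0.01, 1], [0.002, 0.001, 0.002, -0.11, -0.1, -0.02, 1], [0.002, 0.001, 0.002, -0.1, -0.11, -0.02, 1], [0.002, 0.001, 0.002, -0.1, -0.11, -0.02, 1], [0.002, 0.001, 0.002, -0.1, -0.11, -0.02, 1], [0.002, 0.001, 0.002, -0.09, -0.11, -0.02, 1]]
```

Force rose to 20 N at the expected end position, so the lever is on its stop. I'll back off, lift and look.

Emit:
send_rows:
  targets:
    - [0,0,0,0,-0.3,0,1]
    - [0,0,0,0,0.8,0,1]
    - [0,0,0,0,1.0,0,1]
    - [0,0,0,-0.3,0.5,-1.5,1]
    - [0,0,0,-0.5,0,-3,1]
    - [0,0,0,-1,0,-4,1]
    - [0,0,0,-1,0,-4,1]
    - [0,0,0,-1,0,-3,1]
    - [0,0,0,0,0,0,1]

```text
clock: 28.85
position: [420.7, -176.8, 400.4]
tcp_rot: [180.0, 1.9, -1.3]
contact_force: [1.0, 1.0, -0.1]
width: 0.8
```

Run:
```python
from h import *
s=readout.get_state();print(s['position'],s['contact_force'],s['clock'])
d=cap('wrist','w7.png')
t=cap('top','t7.png');cv2.imwrite('pics/t7z.png',cv2.resize(t['pixels'][140:280,200:385],None,fx=4.3,fy=4.3,interpolation=cv2.INTER_CUBIC))
c=np.array([515.1,-134.8]);
for a in (1.25,1.4):
    th=np.radians(-92.3)-a; print(a,proj(d,[(*c,57),(*(c+75*np.array([np.cos(th),np.sin(th)])),76)]).round(1))
```

```text
[ 420.68621985 -176.84850993  400.41431754] [ 0.96779047  0.95405842 -0.09350436] 28.85
1.25 [[233.   81.9]
 [258.2 164.3]]
1.4 [[233.   81.9]
 [246.4 167.1]]
```

View pics/w7.png

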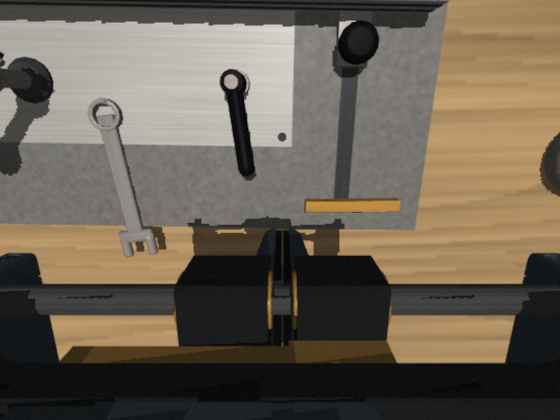

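View pics/t7z.png

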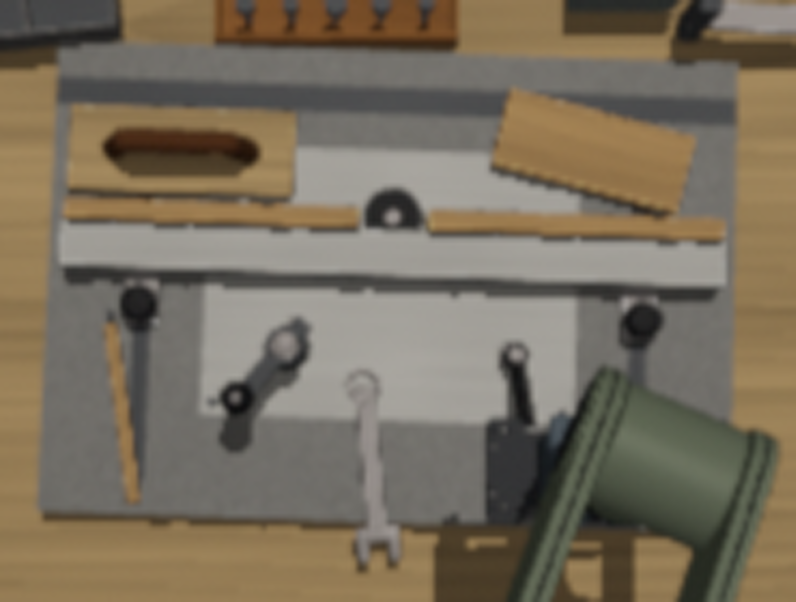

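The lever tip is at (247,168), against (246,167) predicted for 1.4 rad. The bystanders haven't moved, the crank stands near 140°, and the arm is clear.

```bash
python3 -c "
from plant import order
print(order.finish_job())"
```

```text
the job is handed in; nothing more can be done
None
```

I wound the lift down to its bottom stop and back up three full turns. Then I swung the clamp lever fully over, let go and handed the job in. No verdict is reported, so what follows rests on my own checks.

- **Stop:** after about 0.43 turn anticlockwise, the push at the grip rose from about 2 N to 12 N. A second gentle press gave 12 N again with no movement. The stop lies at about 141° of the crank. The most force I read there was 12 N, well under the 25 N at which the arm slips.
- **Three turns:** I counted them from the measured tool position. The crank ended at about 140°: the picture of the arm, taken after I let go, gave 137–140.5° from its edges and 139.9° from its grip. That is within about 4° of exactly three turns, against the 30° allowed.
- **Tool tilt:** under load the tool tilted by 1–2°, so I switched to the tilt-corrected grip position for the count. On the way to the end position, the tool reading and the picture disagreed by about 2–3°.
- **Lock:** the push on the lever rose to 20 N at its end stop, and the wrist picture puts the tip where 1.4 rad should be.
- **Other things:** the last pictures show none of the items in view moved, and the arm stands clear with about 1 N or less on the force sensor. The last pictures do not clearly cover every bystander on the bench, but the arm did not go near them. I did not go near the cutter. The clock stood at about 29 s of the 72 s.

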